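# Set the casting rings over the wax patterns in order of size

## Robot

A 6-joint arm with a two-finger parallel gripper is mounted at the origin on a cart in front of the work surface, level with it; the furniture and walls round the work are solid. World frame = base frame: x ahead of the robot, y to its left, z up, the work surface at z = 0. Lengths are in m, angles in degrees, forces in N, time in s.
With the tool pointing down it reaches from about 0.4 to 0.825 m from the base axis. Payload 7 kg.
Tool frame: the origin (TCP) lies at the very end of the fingers, on their centre line; the grasp point (between the pads) lies 19 mm behind it (ctrl.tcp_to_grasp is the distance from the TCP to the grasp point, in m); z points along the fingers, x is the direction in which the jaws open and shut, and the axes are right-handed (so a half turn about z gives the same grasp; the last joint's range is limited). The gripper opens to 88 mm and grips with 3 to 60 N. Pads are 19 mm wide; open, the fingers measure 130 mm over their backs; the gripper's body (78 mm by 193 mm) begins 47 mm behind the grasp point.
Start: joints at [93.742, 20.546, 0.682, 0, -70.136, -16.507], TCP at [0.149, 0.658, 0.227] pointing down, gripper open.
Joint ranges: [-176.03, 176.03], [-82.01, 121.73], [-58.28, 71.71], [-173.87, 95.51], [-174.79, -0.11], [-173.66, 173.66]. Speed limits (degrees/s): [136.94, 136.94, 172.46, 180, 180, 180].

## Interface

Orientations are given as [roll, pitch, yaw] about the fixed x, y, z axes, in that order (R = Rz(yaw) Ry(pitch) Rx(roll)).
In Python, from plant import sensors, vision, ticket, ctrl gives the robot as it stands. The module is installed in compiled form; this text tells all that it offers.
- The arm moves only by the tool drive_tool, never from a script. Its argument "moves" is a list of rows, each a list of 6 numbers: the shift along the tool's x, y, z in units of 0.15 m (1.0 is 0.15 m), then the turn, a rotation vector about the tool's x, y, z in units of 60 degrees (1.0 is 60 degrees). In form: [[dx, dy, dz, rx, ry, rz], ...]. A call has 1 to 8 rows; each row is the pose to reach, as a shift and turn from the pose measured when the call began, along the tool's axes at that moment; what a row does not reach only later rows make up. A row lasts 1/10 s, in which the tool goes at most 50 mm and 8.59 degrees, less where a joint would pass 70% of its speed; a pose out of reach is approached as far as the arm can. A call with a number of a shift or a turn outside -1 to 1 is refused whole. A call with a gripper value outside its range is refused whole. "fingers" is the opening, from -1 (shut) to 1 (fully open), set as the call begins (left out, the last holds). The fingers move at their own pace and stop on an object; the grip force is fixed at half the most. Time passes only in rows, so rows that repeat a pose let the fingers close. It gives the time, the measured TCP pose, the force and the opening at its end, in the units of the state.
- sensors.get_obs(): the state, without advancing time (a new reading comes with each control period).
- vision.snapshot(name): name is "side" or "top"; returns a dict with "pixels" (384x512x3 uint8, red, green, blue), "fx", "fy", "cx", "cy" (pixels), "R" (3x3) and "t" (3): a world point X has camera coordinates R X + t. Camera axes: x right, y down, z forward; pixel columns grow to the right and rows downward; lengths in m; the calibration is good to about 2 mm. A picture is of the moment at which its call begins. There is no depth.
- ticket.close_job(): hands the job in, once; it reports no verdict.
The state is a dict: "clock": time; "joint_pos": joint angles; "qvel": joint speeds; "tau": joint torques, N m; "tool_pos": TCP position; "orientation": TCP orientation; "force": force on the tool from outside, world axes, zero at the start; "moment": the same for the moment, N m; "opening": finger opening in m.
Only numpy, scipy, OpenCV 4.12 (cv2) and the standard library are available. Lean on these libraries where they do the work, as an engineer would, in place of code of your own. Each camera call takes 0.05 s, during which the arm holds its last target.

## Task

Four sprued wax patterns stand on their rubber crucible formers in a row on the investing tray, from the single inlay up to the three-unit bridge. Lower a casting ring over each of them, the smallest ring over the smallest pattern and so on up to the largest over the bridge, so that the rings stand in order of size along the tray, each flat on its rubber base with the wax in the middle. Set each ring down gently rather than dropping it, and leave the formers where they stand in their row.

Things in the scene. Friction and masses are not known exactly. Their poses are not given: they have to be found in the camera images.
- ring_32: casting ring: plain dull pinkish open tube, 32 mm outside diameter, about 28 mm inside, 40 mm high, about 90 g, loose, standing upright; the smallest of the four; origin at the centre of its lower end, z up along its axis. Can be gripped across the outside just below the upper end, in any direction.
- ring_42: casting ring: plain whitish metal open tube, 42 mm outside diameter, about 37 mm inside, 50 mm high, about 90 g, loose, standing upright; second smallest of the four; origin at the centre of its lower end, z up along its axis. Can be gripped across the outside just below the upper end, in any direction.
- ring_52: casting ring: plain grey metal open tube, 52 mm outside diameter, about 45 mm inside, 55 mm high, about 90 g, loose, standing upright; second largest of the four; origin at the centre of its lower end, z up along its axis. Can be gripped across the outside just below the upper end, in any direction.
- ring_62: casting ring: plain grey metal open tube, 62 mm outside diameter, about 54 mm inside, 60 mm high, about 90 g, loose, standing upright; the largest of the four; origin at the centre of its lower end, z up along its axis. Can be gripped across the outside just below the upper end, in any direction.
- former_1: crucible former, loose on the tray, 250 g: round dark rubber base, 50 mm diameter, 10 mm thick; on it a small cone and a thin sprue with a single tiny wax inlay (8 mm wide), the smallest pattern: top 40 mm above the origin, all within 6 mm of the axis. Origin at the centre of the base's underside, z up, x along the row; a ring stands over it with its lower end 10 mm above the origin.
- former_2: crucible former, loose on the tray, 250 g: round dark rubber base, 60 mm diameter, 10 mm thick; on it a small cone and a thin sprue with a single wax crown (12 mm wide), the second smallest pattern: top 48 mm above the origin, all within 8 mm of the axis. Origin at the centre of the base's underside, z up, x along the row; a ring stands over it with its lower end 10 mm above the origin.
- former_3: crucible former, loose on the tray, 250 g: round dark rubber base, 70 mm diameter, 10 mm thick; on it a small cone and a thin sprue with a wax pair of two joined crowns (19 mm wide), the second largest pattern: top 53 mm above the origin, all within 11 mm of the axis. Origin at the centre of the base's underside, z up, x along the row; a ring stands over it with its lower end 10 mm above the origin.
- former_4: crucible former, loose on the tray, 250 g: round dark rubber base, 80 mm diameter, 10 mm thick; on it a small cone and a thin sprue with a wax bridge of three joined units (29 mm wide), the largest pattern: top 58 mm above the origin, all within 15 mm of the axis. Origin at the centre of the base's underside, z up, x along the row; a ring stands over it with its lower end 10 mm above the origin.
- tray: fixed aluminium tray 328 x 94 mm, 6 mm plate, 10 mm rim; may point any way. Origin at the centre of its underside, x lengthwise, z up. Formers stand on the plate at x = -117, -39, 39, 117 mm, smallest pattern at -x. Placed rings leave finger room only across the row (y). Beware the lamp at the far left: its shade hangs 0.33 m up at x 0.48, y 0.53; clear it before turning the wrist.
There are look-alikes about, which are no part of the job. Leave any red look-alike of the ring_62 alone.

How it is judged:
By the outcome, as a careful person would: the job done as asked, in the order asked, and still so for the second after the job is handed in, with the robot touching nothing.
It also fails if it takes over 96 s, if anything falls off the work surface, if the arm or the gripper's body presses on something with over 40 N, if the wrist force passes 120 N, or if a joint passes its speed limit or range.

## Working session

There is one attempt and no reset: what is moved stays moved. The work goes in short steps, Python scripts to look and compute and a tool call to move; the robot and the scene stay as the last step left them, time stands still between calls to the robot, and variables do not carry over. Pictures are saved under pics/ and viewed, and the job is handed in when it is done.

Besides the shell and the picture viewer there is one more tool, called after "Emit:" as a command line: name --pt "numbers of a row" for each row, then --argument value for the rest. drive_tool: Moves the arm, as the interface text tells. Shifts and turns lie within -1 to 1; 1 stands for 0.15 m of shift or 60 degrees of turn. Its arguments: {"type":"object","properties":{"moves":{"type":"array"},"fingers":{"type":"number"}},"required":["moves"]}

```bash
ls; mkdir -p pics; python3 - <<'E'
from plant import sensors, vision, ctrl
import cv2
print(sensors.get_obs(), ctrl.tcp_to_grasp)
for n in ("side","top"):
    s=vision.snapshot(n)
    print(n,s["fx"],s["fy"],s["cx"],s["cy"],s["R"],s["t"])
    cv2.imwrite(f"pics/{n}0.png",s["pixels"][:,:,::-1])
    import pickle; pickle.dump(s,open(f"{n}0.pkl","wb"))
E
```

```text
pics
{'clock': 0.0, 'joint_pos': array([ 9.37424334e+01,  2.05915226e+01,  6.35175851e-01, -2.16928978e-02,
       -7.01332785e+01, -1.65075982e+01]), 'qvel': array([ 0.04532381, -0.01681302, -0.09716253,  0.02412256, -0.04710516,
        0.03060113]), 'tau': array([-9.23497246e-04, -5.82717991e+01,  2.93057799e+01,  6.99729323e+00,
        7.03147991e-03, -1.64432313e-04]), 'tool_pos': array([0.14904367, 0.6578618 , 0.22562738]), 'orientation': array([-1.79994083e+02, -9.17260921e-02, -1.02772557e+02]), 'force': array([-0.8333375,  0.2216834, -0.7357757]), 'moment': array([ 0.00246022,  0.02192763, -0.07444935]), 'opening': 0.08766303865480889} 0.0188
side 406.00720730502024 406.00720730502024 253.9176393980403 191.12383987553707 [[-0.89521424 -0.44513429  0.02114051]
 [-0.3085792   0.58496452 -0.75006359]
 [ 0.32151257 -0.67799113 -0.66102775]] [0.46935384 0.21228391 0.85556086]
top 391.5388141743399 391.5388141743399 254.09632936905942 190.35331762705357 [[-0.01790727 -0.99963099 -0.02042594]
 [-0.99700633  0.01938969 -0.07484924]
 [ 0.07521768  0.01902445 -0.99698564]] [0.01408575 0.53103915 0.88364553]
```

View pics/side0.png

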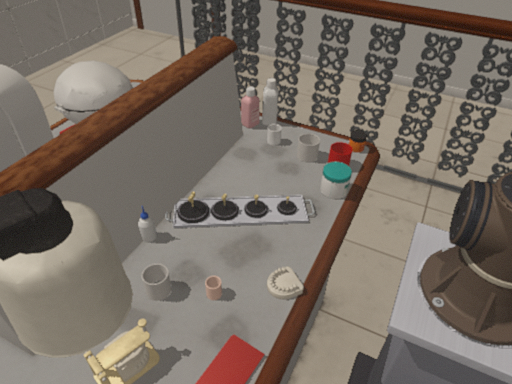

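View pics/top0.png

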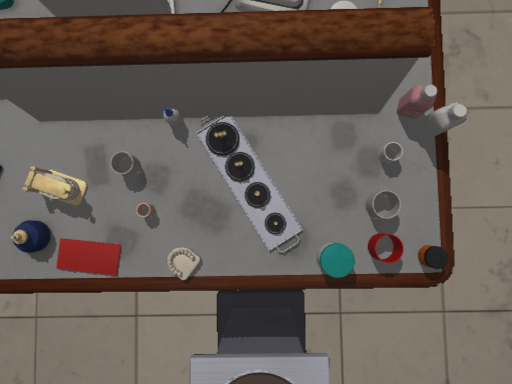

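```bash
cat > h.py <<'E'
import numpy as np, cv2, pickle
def load(n): return pickle.load(open(n,"rb"))
def proj(s,X):
    c=s["R"]@np.asarray(X,float)+s["t"]; return np.array([s["fx"]*c[0]/c[2]+s["cx"], s["fy"]*c[1]/c[2]+s["cy"]])
def back(s,u,v,z):
    d=s["R"].T@np.array([(u-s["cx"])/s["fx"],(v-s["cy"])/s["fy"],1]); o=-s["R"].T@s["t"]
    return o+d*(z-o[2])/d[2]
def crop(s,x0,y0,x1,y1,k,f):
    im=s["pixels"][y0:y1,x0:x1,::-1]; cv2.imwrite(f,cv2.resize(im,None,fx=k,fy=k,interpolation=cv2.INTER_CUBIC))
E
python3 - <<'E'
from h import *
t=load("top0.pkl"); s=load("side0.pkl")
crop(t,190,105,310,255,4,"pics/c_tray.png")
crop(t,350,80,470,280,3,"pics/c_right.png")
crop(t,90,130,190,230,5,"pics/c_left.png")
crop(s,230,70,380,210,5,"pics/c_sright.png")
print(proj(s,[.48,.53,.33]),proj(t,[.48,.53,.33]), proj(s,[.149,.658,.227]))
for u,v in [(123,163),(144,210),(393,152),(386,205),(386,248)]: print(back(t,u,v,.05))
E
```

```text
[ 76.18304827 310.06448088] [-91.97382326 215.15075821] [317.16157939 694.44372241]
[0.59665454 0.29859313 0.05      ]
[0.48969481 0.25053945 0.05      ]
[ 0.60873477 -0.30791601  0.05      ]
[ 0.49082777 -0.28732065  0.05      ]
[ 0.3966318  -0.28327142  0.05      ]
```

View pics/c_tray.png

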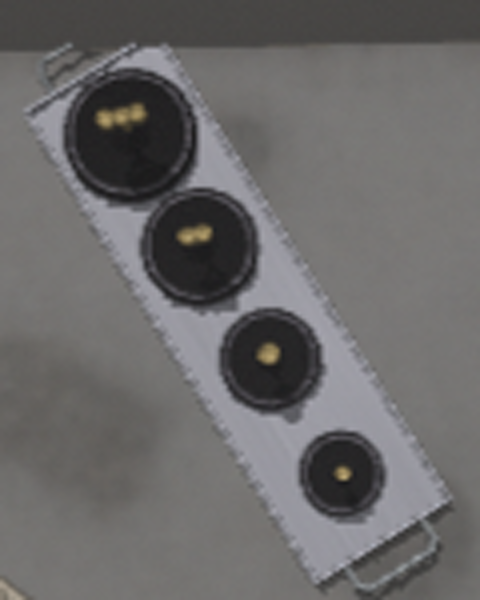

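View pics/c_right.png

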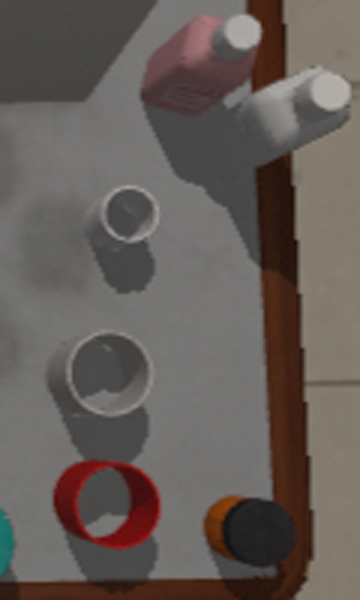

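View pics/c_left.png

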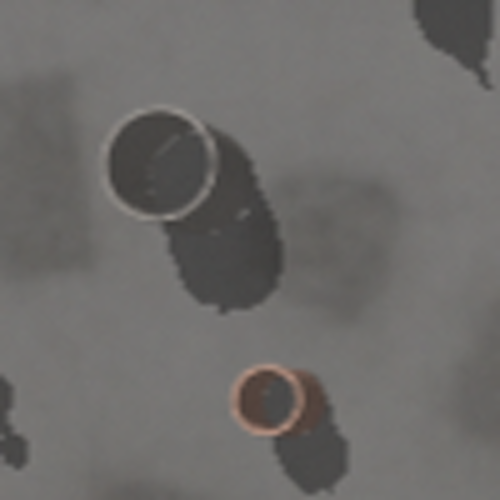

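View pics/c_sright.png

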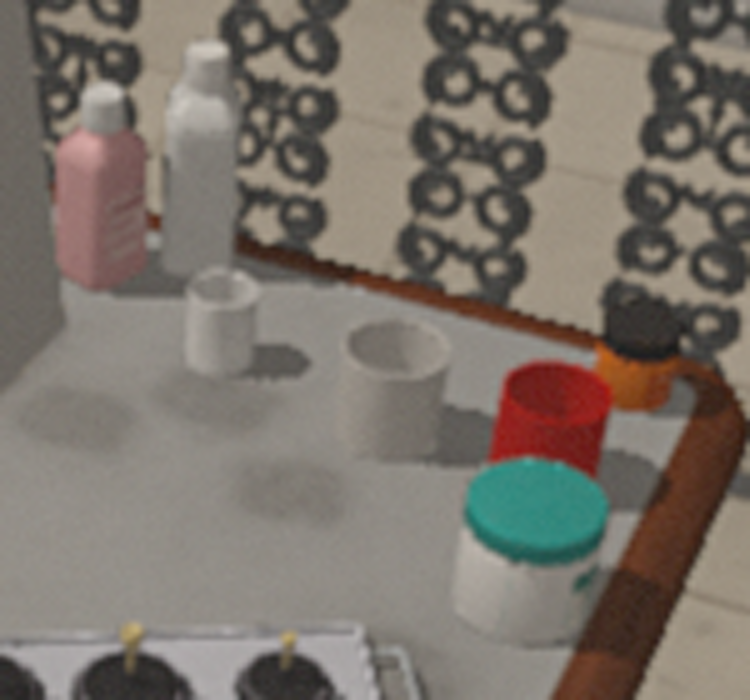

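```bash
cat >> h.py <<'E'
def circ(s,x,y,z,r,n=72):
    a=np.linspace(0,2*np.pi,n,endpoint=False)
    return np.array([proj(s,[x+r*np.cos(b),y+r*np.sin(b),z]) for b in a])
def overlay(s,items,x0,y0,x1,y1,k,f):
    im=cv2.resize(np.ascontiguousarray(s["pixels"][y0:y1,x0:x1,::-1]),None,fx=k,fy=k,interpolation=cv2.INTER_CUBIC)
    for (x,y,z,r),col in items:
        p=(circ(s,x,y,z,r)+.5-[x0,y0])*k
        cv2.polylines(im,[np.round(p*16).astype(np.int32)],True,col,1,cv2.LINE_AA,4)
    cv2.imwrite(f,im)
E
python3 - <<'E'
from h import *
from scipy.optimize import least_squares
t=load("top0.pkl"); s=load("side0.pkl")
g=cv2.cvtColor(t["pixels"],cv2.COLOR_RGB2GRAY)
R=[.025,.030,.035,.040]; px=[(275,223),(257,194),(239,166),(222,139)]
F=[]
for (u,v),r in zip(px,R):
    m=np.zeros_like(g); cv2.circle(m,(u,v),int(r*470)+3,255,-1)
    d=((g<75)&(m>0)).astype(np.uint8)
    d=cv2.morphologyEx(d,cv2.MORPH_CLOSE,np.ones((5,5)))
    c=max(cv2.findContours(d,cv2.RETR_EXTERNAL,cv2.CHAIN_APPROX_NONE)[0],key=cv2.contourArea)
    e=cv2.fitEllipse(c); x=back(t,e[0][0],e[0][1],.012)
    print(e, x); F.append(x[:2])
F=np.array(F); d=F[3]-F[0]; print(np.linalg.norm(np.diff(F,axis=0),axis=1))
X=np.array([-.117,-.039,.039,.117])
f=lambda p:(np.c_[p[0]+X*np.cos(p[2]),p[1]+X*np.sin(p[2])]-F).ravel()
q=least_squares(f,[*F.mean(0),np.arctan2(d[1],d[0])]); print(q.x[:2],np.degrees(q.x[2]),f(q.x).reshape(-1,2)*1000)
np.save("F.npy",F)
print("side cam",-s["R"].T@s["t"],"top",-t["R"].T@t["t"])
print("wall base",back(t,250,122,0),"bar",back(t,250,278,0), "right bar",back(t,442,200,0))
E
```

```text
((274.8352355957031, 223.03941345214844), (19.67051124572754, 20.670804977416992), 150.385009765625) [ 0.45512424 -0.04226663  0.012     ]
((257.19305419921875, 194.62042236328125), (24.275196075439453, 24.74507713317871), 164.3404541015625) [ 0.52172337 -0.0027072   0.012     ]
((238.73887634277344, 165.2477264404297), (27.189775466918945, 33.41289138793945), 149.94569396972656) [0.59146521 0.0392281  0.012     ]
((222.88516235351562, 139.63113403320312), (31.618854522705078, 36.25514221191406), 149.66221618652344) [0.653036   0.07569013 0.012     ]
[0.0774622  0.08137871 0.07155726]
[0.55533721 0.0174861 ] 30.81871797882316 [[-0.26576634 -0.18911221]
 [ 0.12092205  0.21268789]
 [-2.63509616 -1.76138601]
 [ 2.77994044  1.73781033]]
side cam [0.21060507 0.66480961 0.71485352] top [ 0.46323587 -0.013027    0.92101751]
wall base [0.69679739 0.01140763 0.        ] bar [0.3289475  0.01770893 0.        ] right bar [ 0.50164203 -0.43328043  0.        ]
```

```bash
python3 - <<'E'
from h import *
t=load("top0.pkl"); s=load("side0.pkl")
print("white b base",back(s,269.6,122,0)," pink",back(s,250,124,0))
print("wall base pts",[back(t,u,v,0).round(3) for u,v in [(212,118),(300,121),(345,121),(378,119),(395,119)]])
for z in (.1,.15,.2,.25,.3,.35): print(z,proj(t,[.70,.05,z]),proj(t,[.70,-.3,z]), proj(s,[.70,.05,z]))
# lamp shade radius
for z in (.3,.33,.36,.4,.45): print("lamp",z,proj(s,[.48,.53,z]), 406*.1/(s["R"]@[.48,.53,z]+s["t"])[2])
crop(s,0,170,200,384,3,"pics/c_lamp.png"); crop(t,180,100,270,180,8,"pics/c_f34.png")
E
```

```text
white b base [ 0.66631749 -0.40211498  0.        ]  pink [ 0.71780039 -0.3603221   0.        ]
wall base pts [array([0.709, 0.102, 0.   ]), array([ 0.696, -0.108,  0.   ]), array([ 0.694, -0.215,  0.   ]), array([ 0.697, -0.293,  0.   ]), array([ 0.696, -0.333,  0.   ])]
0.1 [230.50094245 109.30115796] [395.18047132 105.45369597] [180.45225508 170.63766422]
0.15 [228.50006908 102.31156521] [403.67304867  98.15895498] [178.34266801 153.85396915]
0.2 [226.22883771  94.37753867] [413.32359286  89.86957269] [176.08059615 135.85711807]
0.25 [223.62848189  85.29379131] [424.3862654   80.36723583] [173.64888676 116.5106453 ]
0.3 [220.62187309  74.79089219] [437.1954803   69.36469783] [171.02771426  95.65682012]
0.35 [217.10574115  62.50809069] [452.20029393  56.47623953] [168.19403845  73.11233675]
lamp 0.3 [ 83.40732146 325.05032002] 89.774692678025
lamp 0.33 [ 76.18304827 310.06448088] 93.89184280178205
lamp 0.36 [ 68.26430226 293.63804591] 98.4047765223149
lamp 0.4 [ 56.44074991 269.11158506] 105.14307928769027
lamp 0.45 [ 39.17109999 233.28788506] 114.98514081833065
```

View pics/c_lamp.png

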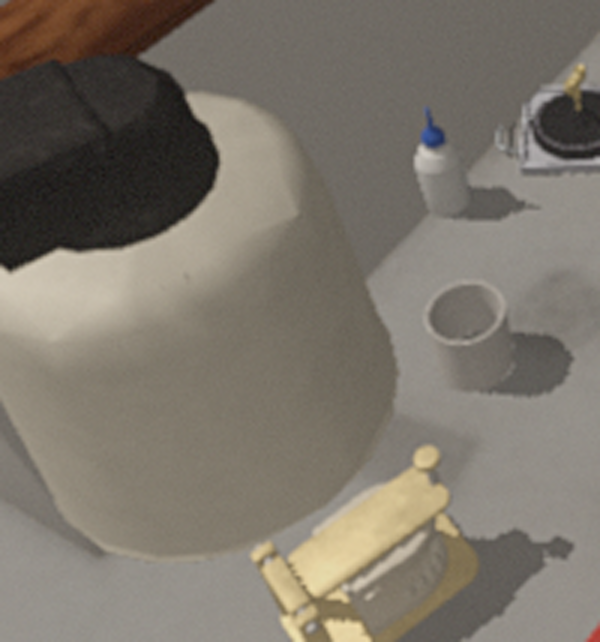

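View pics/c_f34.png

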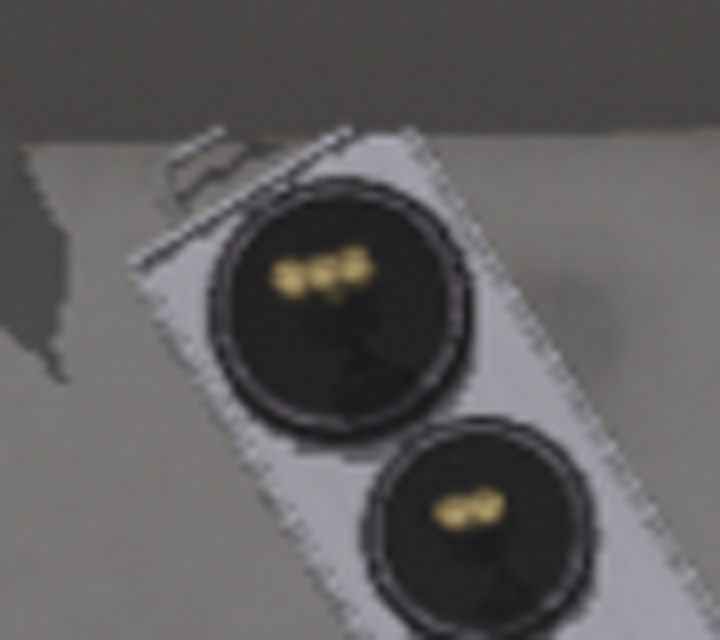

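```bash
python3 - <<'E'
from h import *
t=load("top0.pkl"); s=load("side0.pkl")
a=np.radians(30.8); c=np.array([.5556,.0176])
it=[]
for X,r in zip([-.117,-.039,.039,.117],[.025,.03,.035,.04]):
    x=c[0]+X*np.cos(a); y=c[1]+X*np.sin(a)
    it+=[((x,y,.016,r),(0,255,0)),((x,y,.006,r),(0,0,255))]
overlay(t,it,190,105,310,255,4,"pics/o_tray.png")
overlay(s,it,165,180,325,240,5,"pics/o_trays.png")
rings=[(.4897,.2505,.04,.016),(.6087,-.3079,.05,.021),(.5967,.2986,.055,.026),(.4908,-.2873,.06,.031)]
ri=[]
for x,y,h,r in rings: ri+=[((x,y,h,r),(0,255,0)),((x,y,0,r),(0,0,255))]
overlay(t,ri,100,140,170,230,6,"pics/o_rl.png")
overlay(t,ri,360,130,420,230,6,"pics/o_rr.png")
im=[cv2.imread(f"pics/o_r{k}.png") for k in "lr"]; h=max(i.shape[0] for i in im)
cv2.imwrite("pics/o_r.png",np.hstack([cv2.copyMakeBorder(i,0,h-i.shape[0],0,0,0) for i in im]))
overlay(s,ri,130,255,240,305,6,"pics/o_srl.png")
overlay(s,ri,255,115,365,170,6,"pics/o_srr.png")
cv2.imwrite("pics/o_sr.png",np.vstack([cv2.imread("pics/o_srl.png"),cv2.imread("pics/o_srr.png")]))
E
```

```text
(no output)
```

View pics/o_tray.png

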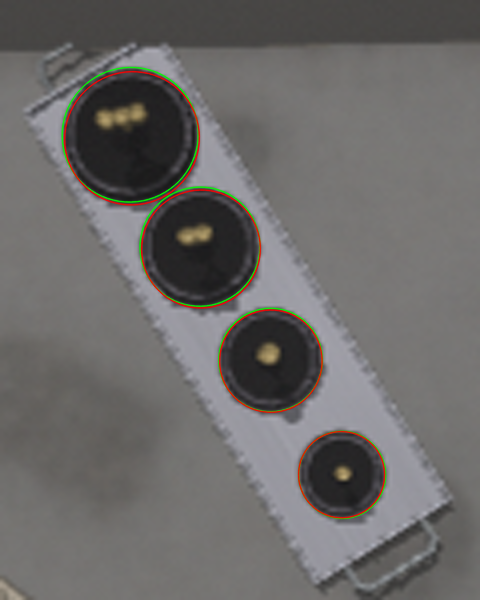

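View pics/o_trays.png

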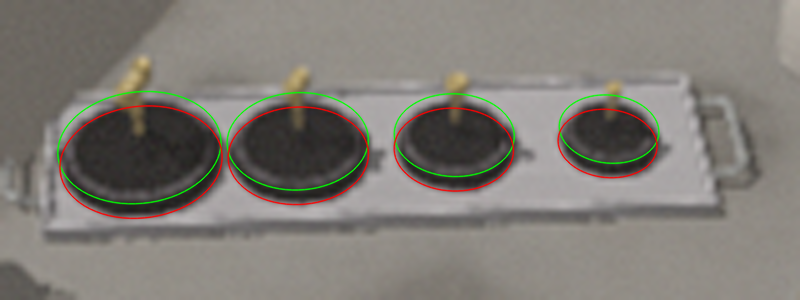

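View pics/o_r.png

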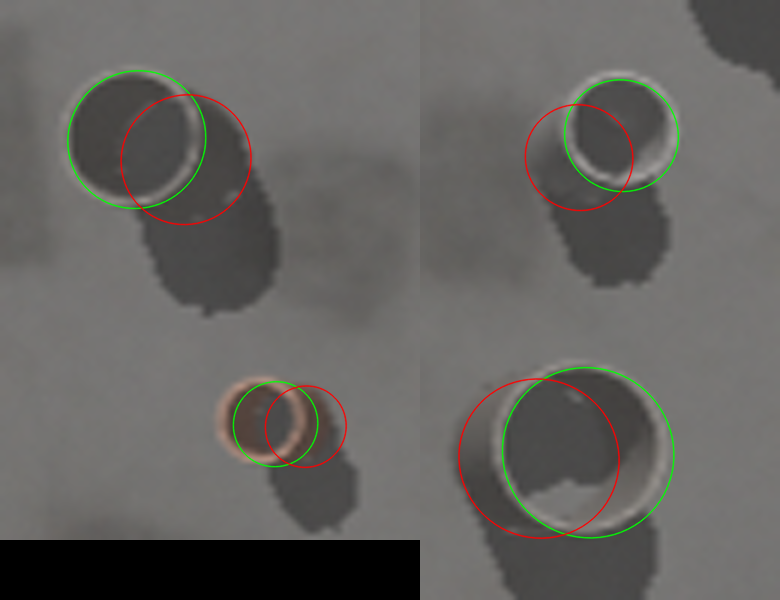

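View pics/o_sr.png

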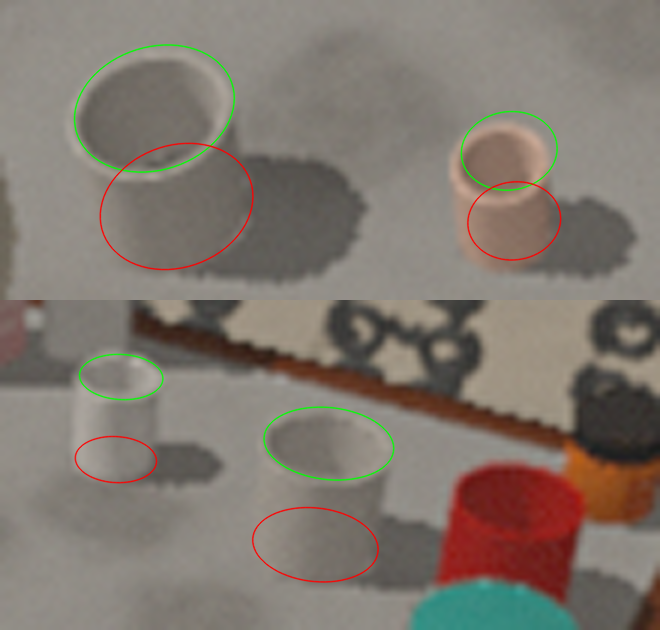

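```bash
python3 - <<'E'
from h import *
t=load("top0.pkl"); s=load("side0.pkl")
rings=[(.491,.2557,.04,.016),(.6112,-.3075,.05,.021),(.5978,.3002,.055,.026),(.4923,-.2852,.06,.031)]
ri=[]
for x,y,h,r in rings: ri+=[((x,y,h,r),(0,255,0)),((x,y,0,r),(0,0,255))]
overlay(t,ri,100,140,170,230,6,"pics/o_rl.png")
overlay(t,ri,360,130,420,230,6,"pics/o_rr.png")
im=[cv2.imread(f"pics/o_r{k}.png") for k in "lr"]; h=max(i.shape[0] for i in im)
cv2.imwrite("pics/o_r2.png",np.hstack([cv2.copyMakeBorder(i,0,h-i.shape[0],0,0,0) for i in im]))
overlay(s,ri,130,255,240,305,6,"pics/o_srl.png")
overlay(s,ri,255,115,365,170,6,"pics/o_srr.png")
cv2.imwrite("pics/o_sr2.png",np.vstack([cv2.imread("pics/o_srl.png"),cv2.imread("pics/o_srr.png")]))
E
```

```text
(no output)
```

View pics/o_r2.png

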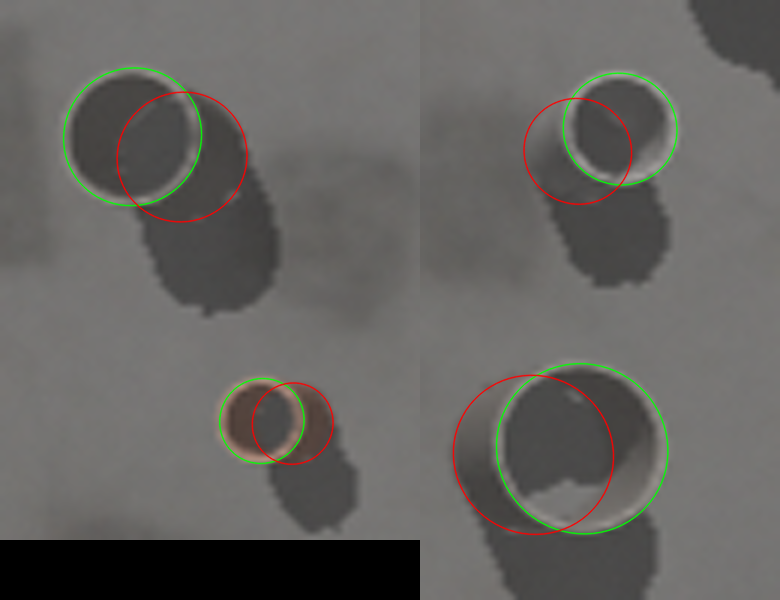

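View pics/o_sr2.png

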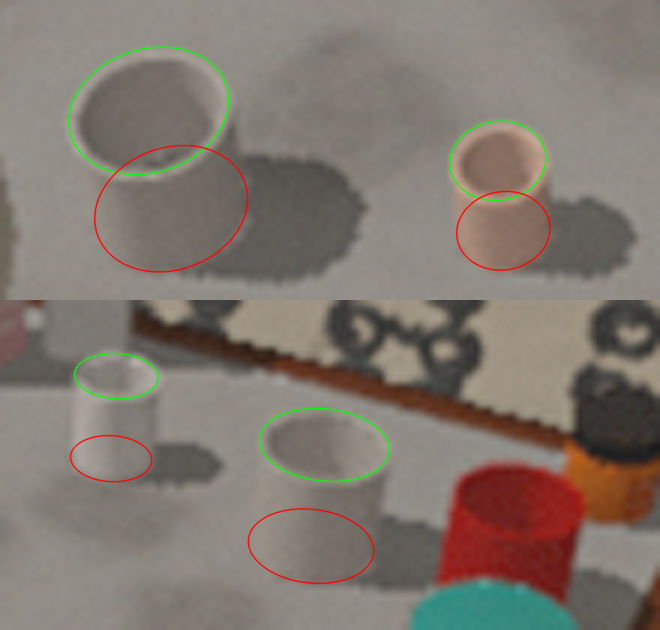

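```bash
cat > go.py <<'E'
# usage: go.py x y z yaw [tilt] ; prints row (units) from current pose to target TCP pose; tilt = lean of the body towards -x (about world y)
import sys,numpy as np
from scipy.spatial.transform import Rotation as R
from plant import sensors
o=sensors.get_obs()
a=[float(v) for v in sys.argv[1:]]; tilt=a[4] if len(a)>4 else 0
R0=R.from_euler("xyz",o["orientation"],degrees=True)
R1=R.from_euler("y",-tilt,degrees=True)*R.from_euler("xyz",[180,0,a[3]],degrees=True)
d=R0.inv().apply(np.array(a[:3])-o["tool_pos"])/.15
r=(R0.inv()*R1).as_rotvec(degrees=True)/60
print("t",round(o["clock"],2),"pos",o["tool_pos"].round(4),"ori",o["orientation"].round(1),"F",o["force"].round(1),"open",round(o["opening"],4),"j",o["joint_pos"].round(0))
print("shift",d.round(3),"turn",r.round(3))
E
python3 go.py .15 .45 .227 -90
```

```text
t 0.1 pos [0.1491 0.6579 0.2257] ori [-1.800e+02 -1.000e-01 -1.028e+02] F [-0.4 -0.5  0.1] open 0.0876 j [ 94.  21.   1.  -0. -70. -17.]
shift [ 1.35  -0.312 -0.007] turn [ 0.    -0.002 -0.213]
```

Emit:
drive_tool --pt "0.25 -0.06 0 0 0 0" --pt "0.5 -0.12 0 0 0 0" --pt "0.75 -0.17 0 0 0 0" --pt "0.95 -0.22 0 0 0 0" --pt "0.95 -0.22 0 0 0 0" --fingers 1

```text
clock: 0.6
tool_pos: [0.1498, 0.5082, 0.2264]
orientation: [180.0, -0.1, -102.8]
force: [-0.4, 1.7, 1.1]
opening: 0.0877
```

```bash
python3 go.py .20 .42 .227 -102.8
```

```text
t 0.6 pos [0.1498 0.5082 0.2264] ori [ 1.800e+02 -1.000e-01 -1.028e+02] F [-0.4  1.7  1.1] open 0.0877 j [ 95.   7. -17.  -0. -66. -18.]
shift [ 0.499 -0.457 -0.003] turn [ 0.001 -0.002 -0.   ]
```

Emit:
drive_tool --pt "0.25 -0.23 0 0 0 0" --pt "0.5 -0.45 0 0 0 0" --pt "0.57 -0.7 0 0 0 0" --pt "0.63 -0.97 0 0 0 0" --pt "0.63 -0.97 0 0 0 0"

```text
clock: 1.1
tool_pos: [0.2736, 0.382, 0.2266]
orientation: [180.0, -0.1, -103.0]
force: [-1.2, -0.3, -0.4]
opening: 0.0879
```

```bash
python3 go.py .40 .29 .2 -90
```

```text
t 1.1 pos [0.2736 0.382  0.2266] ori [ 1.80e+02 -1.00e-01 -1.03e+02] F [-1.2 -0.3 -0.4] open 0.0879 j [ 78.   1. -24.  -0. -65.  -1.]
shift [ 0.408 -0.959  0.178] turn [ 0.    -0.002 -0.217]
```

Emit:
drive_tool --pt "0.1 -0.24 0.05 0 0 0" --pt "0.2 -0.48 0.1 0 0 0" --pt "0.3 -0.72 0.15 0 0 -0.11" --pt "0.41 -0.96 0.18 0 0 -0.217" --pt "0.41 -0.96 0.18 0 0 -0.217"

```text
clock: 1.6
tool_pos: [0.4021, 0.2875, 0.1984]
orientation: [179.9, -0.2, -89.9]
force: [0.2, -0.1, 0.1]
opening: 0.0878
```

```bash
python3 go.py .491 .2557 .1 -90
```

```text
t 1.6 pos [0.4021 0.2875 0.1984] ori [179.9  -0.2 -89.9] F [ 0.2 -0.1  0.1] open 0.0878 j [ 58.   5. -24.   0. -62.  32.]
shift [ 0.21  -0.594  0.656] turn [ 0.002 -0.004  0.002]
```

Emit:
drive_tool --pt "0.07 -0.2 0.2 0 0 0" --pt "0.14 -0.4 0.4 0 0 0" --pt "0.21 -0.594 0.6 0 0 0" --pt "0.21 -0.594 0.656 0 0 0" --pt "0.21 -0.594 0.656 0 0 0"

```text
clock: 2.1
tool_pos: [0.4903, 0.2553, 0.0978]
orientation: [179.7, -0.4, -90.0]
force: [-0.4, 1.0, 1.0]
opening: 0.0876
```

```bash
cat > snap.py <<'E'
import sys,pickle,cv2
from plant import vision
tag=sys.argv[1]
for n in sys.argv[2:]:
    s=vision.snapshot(n); pickle.dump(s,open(f"{n}{tag}.pkl","wb")); cv2.imwrite(f"pics/{n}{tag}.png",s["pixels"][:,:,::-1])
E
python3 snap.py 1 side top; python3 -c "
import cv2,numpy as np
cv2.imwrite('pics/b1.png',np.vstack([cv2.imread('pics/side1.png')[80:384],cv2.imread('pics/top1.png')[:290]]))"; python3 go.py .491 .2557 .011 -90
```

```text
t 2.2 pos [0.4908 0.2567 0.1004] ori [179.9  -0.2 -89.9] F [ 0.6 -0.1  0.2] open 0.0879 j [ 48.  16. -24.   0. -50.  42.]
shift [ 0.004 -0.002  0.596] turn [ 0.001 -0.004  0.002]
```

View pics/b1.png

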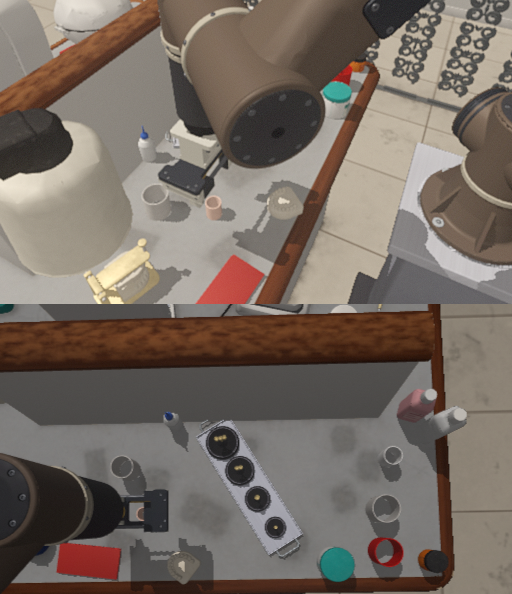

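Emit:
drive_tool --pt "0.004 0 0.2 0 0 0" --pt "0.004 0 0.4 0 0 0" --pt "0.004 0 0.55 0 0 0" --pt "0.004 0 0.595 0 0 0" --pt "0.004 0 0.595 0 0 0"

```text
clock: 2.7
tool_pos: [0.4904, 0.2565, 0.0118]
orientation: [179.9, -0.2, -89.8]
force: [-0.8, 0.1, 0.7]
opening: 0.088
```

Emit:
drive_tool --pt "0 0 0 0 0 0" --pt "0 0 0 0 0 0" --pt "0 0 0 0 0 0" --pt "0 0 0 0 0 0" --pt "0 0 0 0 0 0" --pt "0 0 0 0 0 0" --fingers -1

```text
clock: 3.3
tool_pos: [0.4904, 0.2564, 0.0119]
orientation: [179.9, -0.2, -89.8]
force: [0.3, 0.7, 0.7]
opening: 0.0449
```

Emit:
drive_tool --pt "0 0 0 0 0 0" --pt "0 0 0 0 0 0" --pt "0 0 0 0 0 0" --pt "0 0 0 0 0 0"

```text
clock: 3.7
tool_pos: [0.4904, 0.2564, 0.0119]
orientation: [179.9, -0.2, -89.8]
force: [-0.4, -0.4, 0.3]
opening: 0.0314
```

```bash
python3 snap.py 2 side; python3 -c "
from h import *
crop(load('side2.pkl'),130,200,300,330,4,'pics/c2.png')"; python3 go.py .491 .2557 .15 -90
```

```text
t 3.75 pos [0.4904 0.2564 0.0119] ori [179.9  -0.2 -89.8] F [ 0.  -0.3  0.5] open 0.031 j [ 48.  23. -29.   0. -38.  42.]
shift [ 0.009 -0.003 -0.921] turn [ 0.001 -0.004  0.003]
```

View pics/c2.png

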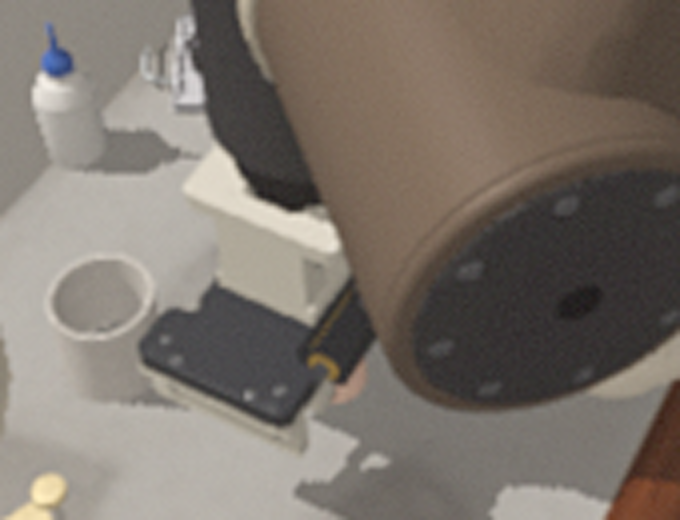

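Emit:
drive_tool --pt "0 0 -0.1 0 0 0" --pt "0 0 -0.3 0 0 0" --pt "0 0 -0.55 0 0 0" --pt "0.2 0 -0.75 0 0 0" --pt "0.5 0.05 -0.8 0 0 0" --pt "0.75 0.08 -0.8 0 0 0" --pt "0.95 0.1 -0.8 0 0 0"

```text
clock: 4.45
tool_pos: [0.4752, 0.1126, 0.1329]
orientation: [180.0, -0.2, -89.8]
force: [1.0, 0.2, -1.4]
opening: 0.0309
```

```bash
python3 go.py .4551 -.0423 .12 -90
```

```text
t 4.45 pos [0.4752 0.1126 0.1329] ori [180.   -0.2 -89.8] F [ 1.   0.2 -1.4] open 0.0309 j [ 37.   8. -30.   0. -52.  53.]
shift [1.032 0.137 0.089] turn [ 0.001 -0.003  0.003]
```

Emit:
drive_tool --pt "0.3 0.04 0 0 0 0" --pt "0.6 0.08 0 0 0 0" --pt "0.85 0.12 0 0 0 0" --pt "1.0 0.14 0 0 0 0" --pt "1.0 0.14 0 0 0 0"

```text
clock: 4.95
tool_pos: [0.4535, -0.0397, 0.1332]
orientation: [179.9, -0.2, -90.0]
force: [0.6, 1.1, -0.5]
opening: 0.0311
```

```bash
python3 go.py .4545 -.0423 .075 -90
```

```text
t 4.95 pos [ 0.4535 -0.0397  0.1332] ori [179.9  -0.2 -90. ] F [ 0.6  1.1 -0.5] open 0.0311 j [ 20.   5. -34.   0. -52.  70.]
shift [ 0.016 -0.007  0.388] turn [ 0.001 -0.003 -0.   ]
```

Emit:
drive_tool --pt "0.01 0 0.2 0 0 0" --pt "0.016 -0.007 0.38 0 0 0" --pt "0.016 -0.007 0.388 0 0 0" --pt "0.016 -0.007 0.388 0 0 0"

```text
clock: 5.35
tool_pos: [0.4544, -0.0421, 0.0751]
orientation: [179.8, -0.2, -90.0]
force: [0.2, 0.8, -0.1]
opening: 0.0312
```

```bash
python3 snap.py 3 side top; python3 -c "
from h import *
crop(load('side3.pkl'),220,150,350,250,6,'pics/c3s.png')
crop(load('top3.pkl'),210,160,340,260,6,'pics/c3t.png')"; python3 go.py .4545 -.0423 .03 -90
```

```text
t 5.45 pos [ 0.4554 -0.0418  0.0761] ori [180.   -0.2 -90. ] F [ 0.2 -0.1 -0.7] open 0.031 j [ 20.   9. -38.   0. -43.  70.]
shift [0.002 0.006 0.308] turn [ 0.    -0.003  0.001]
```

View pics/c3s.png

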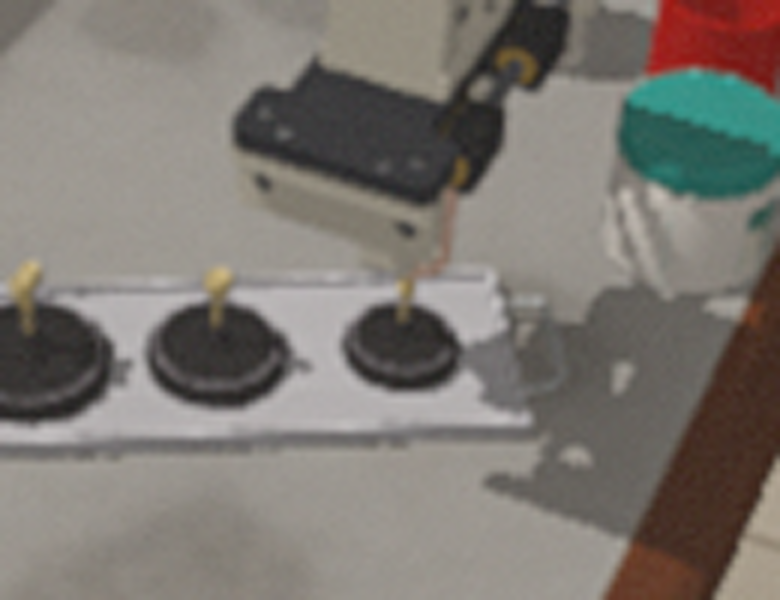

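View pics/c3t.png

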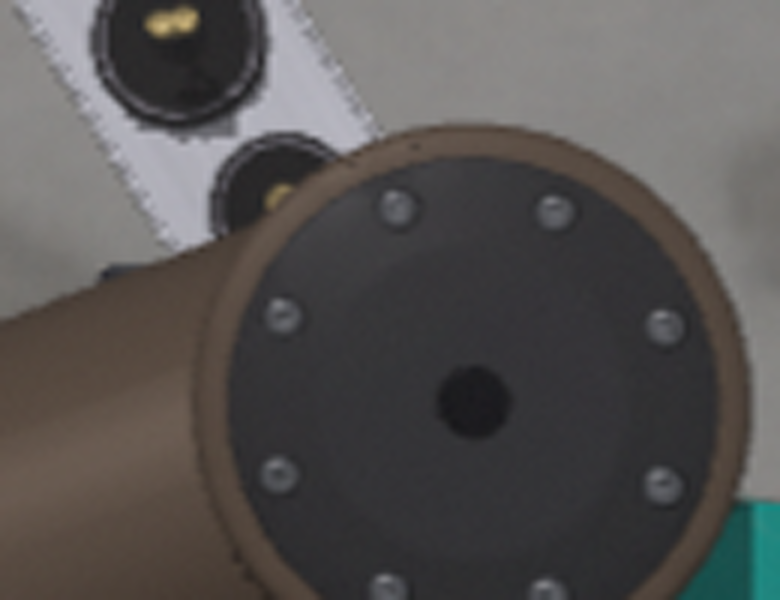

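```bash
python3 -c "
from h import *
s=load('side3.pkl')
overlay(s,[((.456,-.0418,.064,.016),(0,255,0)),((.456,-.0418,.104,.016),(0,255,0)),((.4551,-.0423,.046,.004),(0,0,255))],260,160,330,220,10,'pics/o3.png')"
```

```text
(no output)
```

View pics/o3.png

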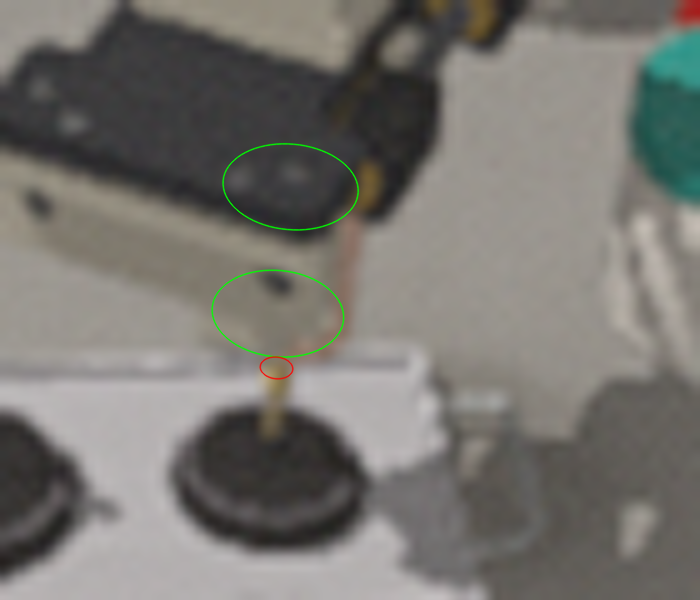

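Emit:
drive_tool --pt "0 0 0.1 0 0 0" --pt "0 0 0.2 0 0 0" --pt "0 0 0.27 0 0 0" --pt "0 0 0.295 0 0 0" --pt "0 0 0.295 0 0 0"

```text
clock: 5.95
tool_pos: [0.4555, -0.0418, 0.032]
orientation: [180.0, -0.2, -90.0]
force: [0.1, -0.3, -0.9]
opening: 0.0313
```

```bash
python3 go.py .4553 -.0423 .028 -90
```

```text
t 5.95 pos [ 0.4555 -0.0418  0.032 ] ori [180.   -0.2 -90. ] F [ 0.1 -0.3 -0.9] open 0.0313 j [ 20.  14. -40.   0. -36.  70.]
shift [0.003 0.001 0.027] turn [ 0.    -0.003  0.001]
```

Emit:
drive_tool --pt "0.003 0 0.007 0 0 0" --pt "0.003 0 0.014 0 0 0" --pt "0.003 0 0.02 0 0 0" --pt "0.003 0 0.024 0 0 0" --pt "0.003 0 0.027 0 0 0" --pt "0.003 0 0.027 0 0 0"

```text
clock: 6.55
tool_pos: [0.4555, -0.0423, 0.028]
orientation: [180.0, -0.2, -90.0]
force: [-0.2, 0.7, -0.6]
opening: 0.0308
```

Emit:
drive_tool --pt "0 0 0.003 0 0 0" --pt "0 0 0.003 0 0 0" --pt "0 0 0.006 0 0 0" --pt "0 0 0.006 0 0 0"

```text
clock: 6.95
tool_pos: [0.4557, -0.0423, 0.0275]
orientation: [-180.0, -0.2, -89.9]
force: [-1.6, 1.1, 8.4]
opening: 0.0308
```

Emit:
drive_tool --pt "0 0 0.003 0 0 0" --pt "0 0 0.003 0 0 0" --pt "0 0 0.003 0 0 0"

```text
clock: 7.25
tool_pos: [0.4557, -0.0423, 0.0275]
orientation: [-180.0, -0.2, -89.9]
force: [-2.9, 0.5, 9.6]
opening: 0.0309
```

Emit:
drive_tool --pt "0 0 -0.002 0 0 0" --pt "0 0 -0.002 0 0 0"

```text
clock: 7.45
tool_pos: [0.4557, -0.0423, 0.0278]
orientation: [-180.0, -0.2, -89.9]
force: [-0.0, -0.5, 0.4]
opening: 0.031
```

Emit:
drive_tool --pt "0 0 0 0 0 0" --pt "0 0 0 0 0 0" --pt "0 0 0 0 0 0" --pt "0 0 0 0 0 0" --fingers 0.4

```text
clock: 7.85
tool_pos: [0.4557, -0.0423, 0.0278]
orientation: [-180.0, -0.2, -89.9]
force: [-0.1, 0.9, 0.0]
opening: 0.057
```

Emit:
drive_tool --pt "0 0 -0.1 0 0 0" --pt "0 0 -0.3 0 0 0" --pt "0 0 -0.6 0 0 0" --pt "0 0 -0.85 0 0 0" --pt "0 0 -1 0 0 0"

```text
clock: 8.35
tool_pos: [0.4567, -0.0417, 0.1809]
orientation: [-179.8, -0.2, -89.9]
force: [0.8, 0.9, -0.3]
opening: 0.0613
```

```bash
python3 snap.py 4 side; python3 go.py .6115 -.3077 .18 -110; python3 -c "
from h import *
s=load('side4.pkl')
overlay(s,[((.4551,-.0423,.016,.016),(0,255,0)),((.4551,-.0423,.056,.016),(0,255,0))],220,160,350,240,6,'pics/o4.png')"
```

```text
t 8.4 pos [ 0.4582 -0.0415  0.1836] ori [-1.795e+02 -1.000e-01 -8.990e+01] F [2.4 0.3 3.8] open 0.0613 j [ 20.   2. -29.   0. -59.  70.]
shift [ 1.777 -1.018  0.037] turn [-0.008 -0.001  0.335]
```

View pics/o4.png

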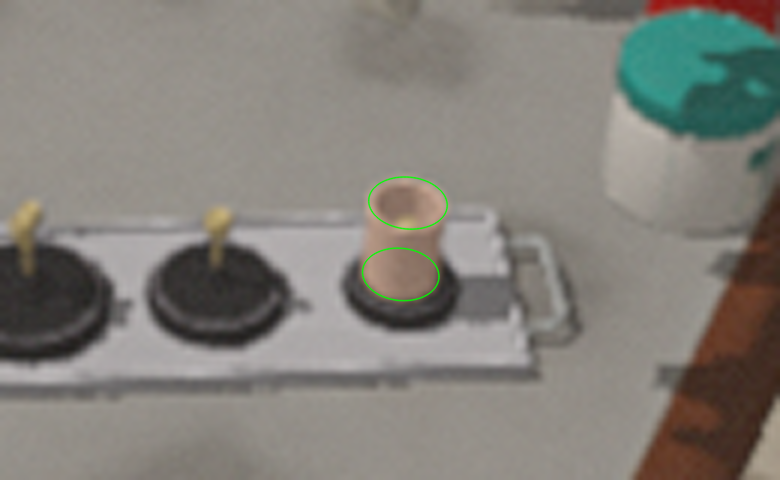

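Emit:
drive_tool --pt "0.22 -0.13 0 0 0 0" --pt "0.46 -0.26 0 0 0 0" --pt "0.7 -0.4 0 0 0 0.11" --pt "0.9 -0.51 0 0 0 0.22" --pt "0.9 -0.51 0 0 0 0.335" --fingers 1

```text
clock: 8.9
tool_pos: [0.5363, -0.1793, 0.1833]
orientation: [-179.6, -0.0, -110.4]
force: [-0.7, 0.7, -0.7]
opening: 0.0869
```

```bash
python3 snap.py 5 side; python3 go.py .6115 -.3077 .18 -110; python3 -c "
from h import *
s=load('side5.pkl')
crop(s,220,50,380,170,4,'pics/c5.png')"
```

```text
t 8.95 pos [ 0.5353 -0.1781  0.1833] ori [-179.6   -0.  -110.8] F [ 0.   0.1 -0.9] open 0.0873 j [  2.  12. -17.   0. -60.  68.]
shift [ 0.627 -0.782  0.027] turn [-0.007 -0.    -0.014]
```

View pics/c5.png

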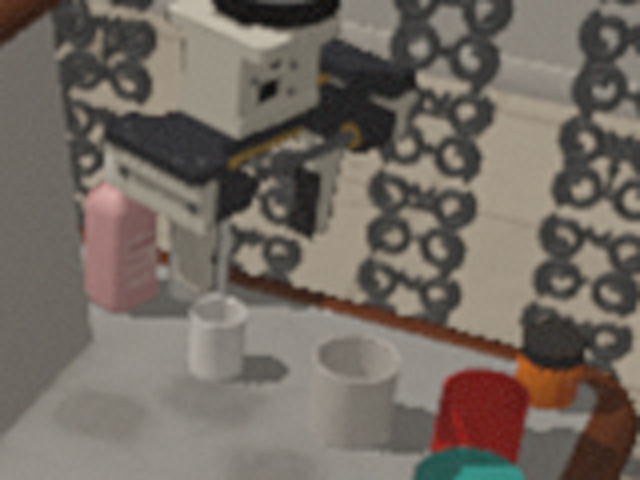

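Emit:
drive_tool --pt "0.2 -0.25 0 0 0 0" --pt "0.4 -0.5 0 0 0 0" --pt "0.55 -0.7 0 0 0 0" --pt "0.627 -0.782 0.1 0 0 -0.01" --pt "0.627 -0.782 0.2 0 0 -0.01" --pt "0.627 -0.782 0.3 0 0 -0.01" --pt "0.627 -0.782 0.3 0 0 -0.01"

```text
clock: 9.65
tool_pos: [0.6098, -0.3063, 0.136]
orientation: [-179.9, -0.0, -110.2]
force: [0.2, 0.8, -0.3]
opening: 0.0877
```

```bash
python3 snap.py 6 side top; python3 go.py .6115 -.3077 .021 -110; python3 -c "
from h import *
s=load('side6.pkl')
crop(s,220,70,380,190,4,'pics/c6.png');crop(load('top6.pkl'),330,60,490,180,4,'pics/c6t.png')"
```

```text
t 9.75 pos [ 0.6115 -0.3069  0.1392] ori [-179.6   -0.  -110.1] F [ 0.3 -0.   0.3] open 0.088 j [-10.  25.  -5.   0. -60.  80.]
shift [0.005 0.003 0.788] turn [-0.006 -0.    -0.002]
```

View pics/c6.png

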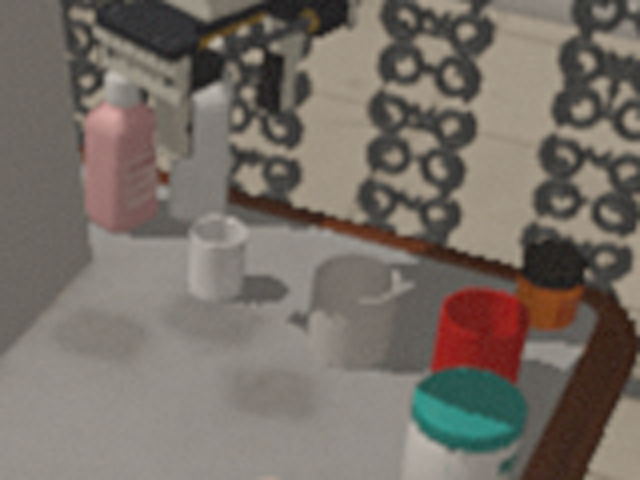

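View pics/c6t.png

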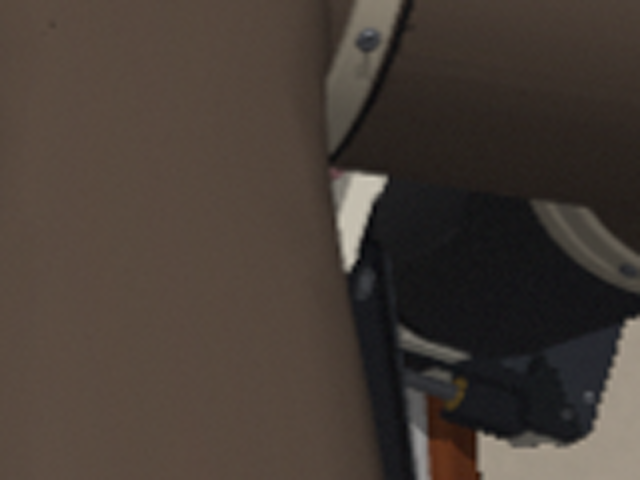

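View pics/side6.png

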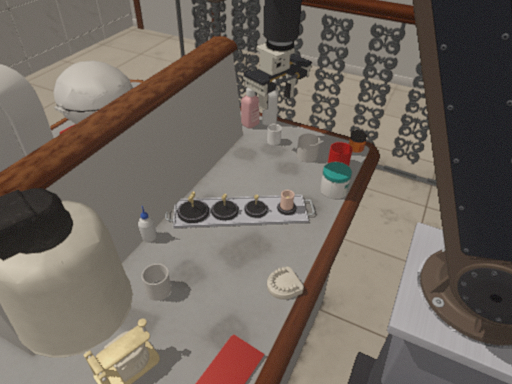

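View pics/top6.png

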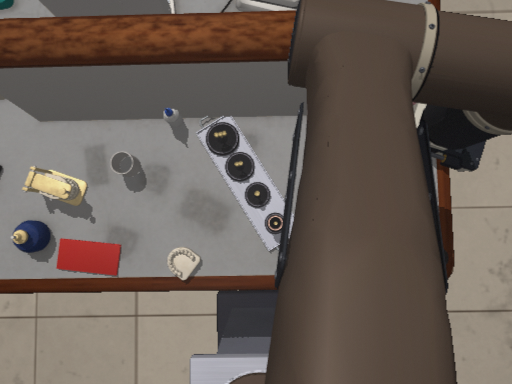

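```bash
python3 -c "
from h import *
s=load('side6.pkl');t=load('top6.pkl')
for z in (.14,.25,.35,.45,.55): print(z,proj(s,[.6115,-.307,z]),proj(t,[.6115,-.307,z]))
for z in (.3,.35,.4): print('walltop',z,proj(s,[.70,.05,z]),proj(s,[.70,-.3,z]))
print('whitebottle top', proj(s,[.666,-.402,.15]),proj(s,[.666,-.402,.12]))
"
```

```text
0.14 [275.31595909 100.37783616] [407.45335504 142.89184171]
0.25 [277.59903689  63.76144836] [431.08183712 130.3965863 ]
0.35 [279.95457183  25.98298084] [460.38562108 114.90010778]
0.45 [282.63353814 -16.9827337 ] [501.98658081  92.90061516]
0.55 [285.7074603  -66.28281695] [565.68082419  59.21771347]
walltop 0.3 [171.02771426  95.65682012] [247.40568695  39.95964502]
walltop 0.35 [168.19403845  73.11233675] [247.60891641  20.74850394]
walltop 0.4 [165.1209255   48.66291183] [247.82532158   0.29187208]
whitebottle top [271.96499314  79.78334101] [271.47771653  88.76564825]
```

Emit:
drive_tool --pt "0.003 0.003 0.2 0 0 0" --pt "0.005 0.003 0.4 0 0 0" --pt "0.005 0.003 0.6 0 0 0" --pt "0.005 0.003 0.73 0 0 0" --pt "0.005 0.003 0.787 0 0 0" --pt "0.005 0.003 0.787 0 0 0"

```text
clock: 10.35
tool_pos: [0.6114, -0.3072, 0.0211]
orientation: [-179.7, -0.0, -110.1]
force: [-0.0, -0.5, 0.9]
opening: 0.0879
```

Emit:
drive_tool --pt "0 0 0 0 0 0" --pt "0 0 0 0 0 0" --pt "0 0 0 0 0 0" --pt "0 0 0 0 0 0" --pt "0 0 0 0 0 0" --pt "0 0 0 0 0 0" --pt "0 0 0 0 0 0" --pt "0 0 0 0 0 0" --fingers -1

```text
clock: 11.15
tool_pos: [0.6115, -0.3073, 0.0212]
orientation: [-179.7, -0.0, -110.1]
force: [0.0, -0.3, 1.5]
opening: 0.041
```

```bash
python3 go.py .6115 -.3077 .16 -110
```

```text
t 11.15 pos [ 0.6115 -0.3073  0.0212] ori [-179.7   -0.  -110.1] F [ 0.  -0.3  1.5] open 0.041 j [-10.  31. -11.   0. -47.  80.]
shift [ 0.003 -0.006 -0.925] turn [-0.006 -0.001 -0.001]
```

Emit:
drive_tool --pt "0 0 -0.1 0 0 0" --pt "0 0 -0.3 0 0 0" --pt "0 0 -0.55 0 0 0" --pt "0 0 -0.8 0 0 0" --pt "0 0 -0.93 0 0 0" --pt "0 0 -0.95 0 0 0"

```text
clock: 11.75
tool_pos: [0.6123, -0.3075, 0.1685]
orientation: [-179.3, -0.0, -110.1]
force: [0.2, 0.6, -1.5]
opening: 0.0412
```

```bash
python3 go.py .5221 -.0024 .15 -75
```

```text
t 11.75 pos [ 0.6123 -0.3075  0.1685] ori [-179.3   -0.  -110.1] F [ 0.2  0.6 -1.5] open 0.0412 j [-10.  23.  -3.   0. -63.  80.]
shift [-1.704  1.264  0.107] turn [-0.011 -0.004 -0.584]
```

Emit:
drive_tool --pt "-0.25 0.19 0 0 0 0" --pt "-0.5 0.37 0 0 0 -0.14" --pt "-0.75 0.56 0.05 0 0 -0.28" --pt "-0.95 0.7 0.05 0 0 -0.42" --pt "-0.95 0.7 0.05 0 0 -0.55"

```text
clock: 12.25
tool_pos: [0.5608, -0.1341, 0.1593]
orientation: [-179.5, -0.3, -76.5]
force: [0.9, -0.1, 0.3]
opening: 0.0407
```

```bash
python3 go.py .5221 -.0024 .13 -75
```

```text
t 12.25 pos [ 0.5608 -0.1341  0.1593] ori [-179.5   -0.3  -76.5] F [ 0.9 -0.1  0.3] open 0.0407 j [  6.  14. -18.   0. -57.  97.]
shift [-0.915  0.048  0.19 ] turn [-0.008 -0.005 -0.026]
```

Emit:
drive_tool --pt "-0.25 0.01 0.05 0 0 -0.026" --pt "-0.5 0.03 0.1 0 0 -0.026" --pt "-0.75 0.04 0.15 -0.008 -0.005 -0.026" --pt "-0.915 0.048 0.19 -0.008 -0.005 -0.026" --pt "-0.915 0.048 0.19 -0.008 -0.005 -0.026" --pt "-0.915 0.048 0.19 -0.008 -0.005 -0.026"

```text
clock: 12.85
tool_pos: [0.5216, -0.002, 0.1297]
orientation: [180.0, -0.0, -74.9]
force: [0.1, -0.2, -1.2]
opening: 0.0413
```

```bash
python3 go.py .5221 -.0024 .085 -75
```

```text
t 12.85 pos [ 0.5216 -0.002   0.1297] ori [180.   -0.  -74.9] F [ 0.1 -0.2 -1.2] open 0.0413 j [ 21.  11. -26.   0. -53.  84.]
shift [ 0.003 -0.003  0.298] turn [ 0.    -0.001  0.002]
```

Emit:
drive_tool --pt "0.003 -0.003 0.1 0 0 0" --pt "0.003 -0.003 0.2 0 0 0" --pt "0.003 -0.003 0.28 0 0 0" --pt "0.003 -0.003 0.298 0 0 0" --pt "0.003 -0.003 0.298 0 0 0"

```text
clock: 13.35
tool_pos: [0.522, -0.0029, 0.0846]
orientation: [179.9, -0.0, -74.9]
force: [0.4, 0.3, -2.1]
opening: 0.0413
```

```bash
python3 snap.py 7 side; python3 go.py .5221 -.0024 .041 -75;  python3 -c "
from h import *
s=load('side7.pkl')
overlay(s,[((.5222,-.0024,.064,.021),(0,255,0)),((.5221,-.0024,.054,.006),(0,0,255)),((.5221,-.0024,.016,.03),(0,0,255))],210,150,320,230,7,'pics/o7.png')"
```

```text
t 13.4 pos [ 0.5224 -0.0027  0.0852] ori [180.   -0.  -74.9] F [-0.5  0.1 -0.9] open 0.0408 j [ 21.  14. -29.   0. -47.  84.]
shift [-0.003  0.001  0.294] turn [ 0.001 -0.001  0.002]
```

View pics/o7.png

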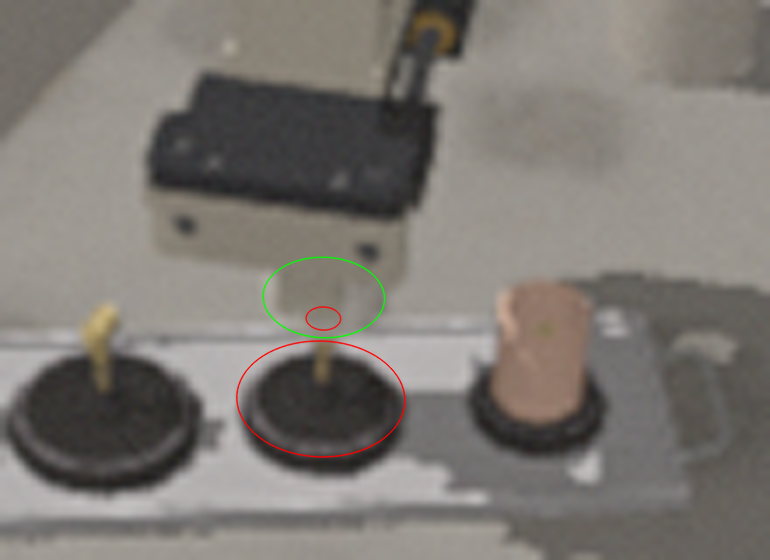

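Emit:
drive_tool --pt "-0.003 0 0.1 0 0 0" --pt "-0.003 0 0.2 0 0 0" --pt "-0.003 0 0.28 0 0 0" --pt "-0.003 0 0.294 0 0 0" --pt "-0.003 0 0.305 0 0 0" --pt "-0.003 0 0.314 0 0 0" --pt "-0.003 0 0.32 0 0 0" --pt "-0.003 0 0.32 0 0 0"

```text
clock: 14.2
tool_pos: [0.5225, -0.0022, 0.0375]
orientation: [180.0, -0.0, -74.9]
force: [0.3, -0.6, -1.6]
opening: 0.0408
```

Emit:
drive_tool --pt "0 0 0.002 0 0 0" --pt "0 0 0.004 0 0 0" --pt "0 0 0.004 0 0 0"

```text
clock: 14.5
tool_pos: [0.5227, -0.0022, 0.0372]
orientation: [-180.0, -0.0, -74.9]
force: [-0.3, -1.0, 1.2]
opening: 0.041
```

Contact just beginning; a touch more, then release.

Emit:
drive_tool --pt "0 0 0.002 0 0 0" --pt "0 0 0.002 0 0 0"

```text
clock: 14.7
tool_pos: [0.5228, -0.0022, 0.0371]
orientation: [-180.0, -0.0, -74.9]
force: [-1.1, -0.4, 2.7]
opening: 0.041
```

Emit:
drive_tool --pt "0 0 0 0 0 0" --pt "0 0 0 0 0 0" --pt "0 0 0 0 0 0" --pt "0 0 0 0 0 0" --fingers 0.5

```text
clock: 15.1
tool_pos: [0.5228, -0.0022, 0.037]
orientation: [-180.0, -0.0, -74.9]
force: [0.9, -0.1, 0.5]
opening: 0.0643
```

Emit:
drive_tool --pt "0 0 -0.1 0 0 0" --pt "0 0 -0.3 0 0 0" --pt "0 0 -0.6 0 0 0" --pt "0 0 -0.85 0 0 0" --pt "0 0 -0.95 0 0 0" --pt "0 0 -0.95 0 0 0"

```text
clock: 15.7
tool_pos: [0.5242, -0.0017, 0.1824]
orientation: [-179.7, -0.0, -74.9]
force: [-0.0, -0.4, -0.6]
opening: 0.0658
```

```bash
python3 snap.py 8 side; python3 go.py .5975 .300 .18 -90; python3 -c "
from h import *
s=load('side8.pkl')
crop(s,160,160,340,240,4,'pics/c8.png')"
```

```text
t 15.75 pos [ 0.5231 -0.0019  0.1806] ori [-179.8   -0.   -74.9] F [-0.2  0.3 -1.6] open 0.0663 j [ 21.   8. -22.   0. -59.  84.]
shift [-1.814 -1.003  0.006] turn [-0.003  0.     0.252]
```

View pics/c8.png

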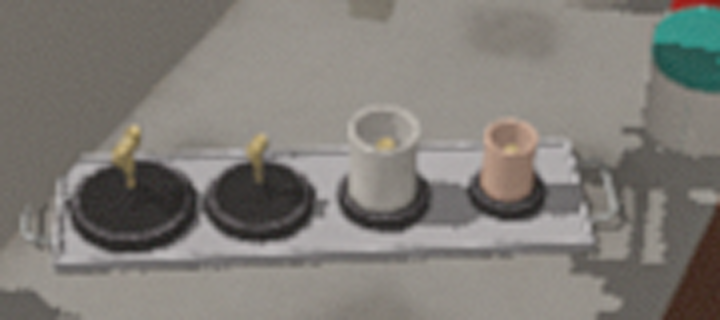

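```bash
python3 snap.py 9 top; python3 -c "
import cv2,numpy as np
cv2.imwrite('pics/b9.png',np.hstack([cv2.imread('pics/side8.png')[:,:400],cv2.imread('pics/top9.png')[:,:400]]))"
```

```text
(no output)
```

View pics/b9.png

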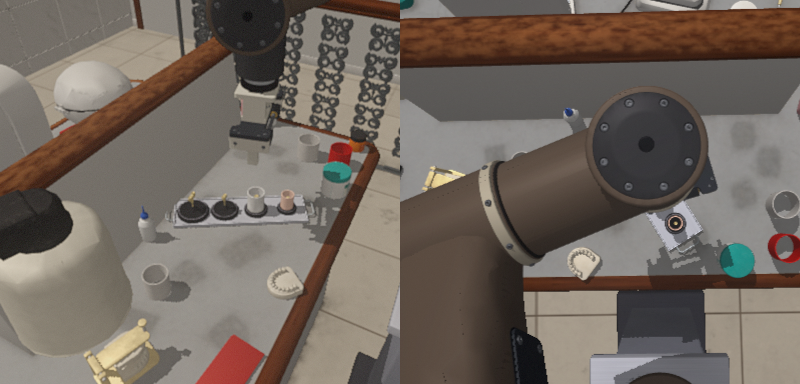

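```bash
python3 -c "
from h import *
t=load('top9.pkl');s=load('side8.pkl')
for d in (.2,.25,.3,.35,.4): print(d,proj(t,[.4554,-.0418,.076+d]),proj(t,[.523,-.002,.18+d]),proj(s,[.523,-.002,.18+d]), 391*.055/(t['R']@[.523,-.002,.18+d]+t['t'])[2])
"; python3 - <<'E'
import cv2,pickle,numpy as np
cv2.imwrite('pics/t9.png',cv2.resize(cv2.imread('pics/top9.png')[100:384,0:320],None,fx=2.4,fy=2.0))
E
```

```text
0.2 [279.76100248 224.22513863] [253.34623251 176.76931887] [259.20625201  67.67751141] 39.5245812229613
0.25 [281.24640569 224.60205402] [252.46150649 172.43445941] [260.02149882  41.6165549 ] 43.511029138701694
0.3 [283.00492257 225.04827097] [251.37829428 167.12708452] [260.91288581  13.12162922] 48.39182717956147
0.35 [285.11950298 225.58483768] [250.02136172 160.47857217] [261.89160216 -18.16495036] 54.50596961617824
0.4 [287.71047192 226.24228616] [248.27195362 151.90706183] [262.97114243 -52.67456339] 62.388550318160355
```

View pics/side8.png

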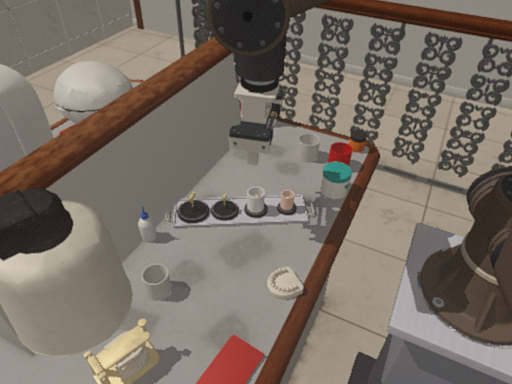

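```bash
python3 -c "
from h import *
s=load('side8.pkl')
o=-s['R'].T@s['t']
def pt(u,v,dep): return o+s['R'].T@(np.array([(u-s['cx'])/s['fx'],(v-s['cy'])/s['fy'],1])*dep)
for r in (.05,.06,.07):
  a=pt(247,15,406*r/41); b=pt(276,210,406*r/50)
  for p,T,j in ((a,[.523,-.002,.18],21),(b,[.4908,.2567,.1004],48)):
    d=p-np.array(T); c,sn=np.cos(np.radians(j)),np.sin(np.radians(j))
    print(r,p.round(3),'radial',round(d[0]*c+d[1]*sn,3),'left',round(-d[0]*sn+d[1]*c,3),'up',round(d[2],3))
"
python3 -c "
import cv2
cv2.imwrite('pics/s1b.png',cv2.imread('pics/side1.png')[0:270,120:512])"
```

```text
0.05 [0.444 0.207 0.548] radial 0.001 left 0.224 up 0.368
0.05 [0.316 0.391 0.433] radial -0.018 left 0.22 up 0.332
0.06 [0.49  0.116 0.515] radial 0.012 left 0.122 up 0.335
0.06 [0.337 0.336 0.376] radial -0.044 left 0.168 up 0.276
0.07 [0.537 0.024 0.482] radial 0.022 left 0.02 up 0.302
0.07 [0.358 0.281 0.32 ] radial -0.071 left 0.115 up 0.22
```

View pics/s1b.png

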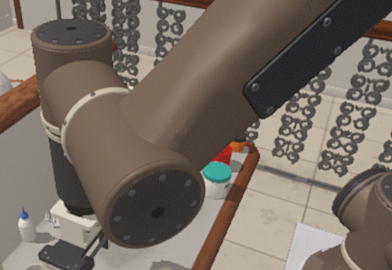

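```bash
cat > g.py <<'E'
# g.py Gx Gy Gz phi tilt : grasp-point target, lean heading phi (yaw=phi-90), tilt
import sys,numpy as np
from scipy.spatial.transform import Rotation as R
from plant import sensors
o=sensors.get_obs()
x,y,z,ph,ti=[float(v) for v in sys.argv[1:]]; p,a=np.radians([ph,ti])
tz=np.array([np.sin(a)*np.cos(p),np.sin(a)*np.sin(p),-np.cos(a)]); tx=np.array([np.sin(p),-np.cos(p),0])
R1=R.from_matrix(np.c_[tx,np.cross(tz,tx),tz]); T=np.array([x,y,z])+.0188*tz
R0=R.from_euler("xyz",o["orientation"],degrees=True)
print("t",round(o["clock"],2),"pos",o["tool_pos"].round(4),"grasp",(o["tool_pos"]-R0.apply([0,0,.0188])).round(4),"ori",o["orientation"].round(1),"F",o["force"].round(1),"open",round(o["opening"],4),"j",o["joint_pos"].round(0))
print("shift",(R0.inv().apply(T-o["tool_pos"])/.15).round(3),"turn",((R0.inv()*R1).as_rotvec(degrees=True)/60).round(3))
E
python3 g.py .56 .14 .22 33 20; python3 g.py .5231 -.0019 .2 15 20
```

```text
t 15.8 pos [ 0.5224 -0.0021  0.1793] grasp [ 0.5224 -0.0021  0.1981] ori [-179.9   -0.   -74.9] F [-0.5  0.3 -0.2] open 0.0657 j [ 21.   8. -22.   0. -59.  84.]
shift [-0.862 -0.53  -0.153] turn [ 0.33  -0.053 -0.295]
t 15.8 pos [ 0.5224 -0.0021  0.1793] grasp [ 0.5224 -0.0021  0.1981] ori [-179.9   -0.   -74.9] F [-0.5  0.3 -0.2] open 0.0657 j [ 21.   8. -22.   0. -59.  84.]
shift [ 0.    -0.048 -0.02 ] turn [ 0.332 -0.     0.002]
```

Emit:
drive_tool --pt "-0.1 -0.1 -0.05 0.08 -0.01 -0.07" --pt "-0.25 -0.2 -0.1 0.17 -0.02 -0.14" --pt "-0.42 -0.3 -0.15 0.25 -0.03 -0.2" --pt "-0.6 -0.4 -0.153 0.3 -0.05 -0.26" --pt "-0.78 -0.5 -0.153 0.33 -0.053 -0.295" --pt "-0.862 -0.53 -0.153 0.33 -0.053 -0.295" --pt "-0.862 -0.53 -0.153 0.33 -0.053 -0.295" --fingers 1

```text
clock: 16.5
tool_pos: [0.5647, 0.1444, 0.2005]
orientation: [-160.1, 0.0, -56.9]
force: [-0.6, 0.1, -0.5]
opening: 0.0875
```

```bash
python3 g.py .5975 .3 .17 43 20
```

```text
t 16.5 pos [0.5647 0.1444 0.2005] grasp [0.5593 0.1409 0.2182] ori [-160.1    0.   -56.9] F [-0.6  0.1 -0.5] open 0.0875 j [ 34.   3. -29.   0. -38.  89.]
shift [-0.757 -0.635  0.571] turn [ 0.002 -0.056 -0.156]
```

Emit:
drive_tool --pt "-0.15 -0.12 0.1 0 0 -0.03" --pt "-0.35 -0.3 0.25 0 -0.03 -0.08" --pt "-0.55 -0.46 0.4 0 -0.05 -0.13" --pt "-0.7 -0.6 0.53 0.002 -0.056 -0.156" --pt "-0.757 -0.635 0.571 0.002 -0.056 -0.156" --pt "-0.757 -0.635 0.571 0.002 -0.056 -0.156"

```text
clock: 17.1
tool_pos: [0.6015, 0.3044, 0.1496]
orientation: [-160.3, 0.0, -46.9]
force: [0.3, -0.3, 0.4]
opening: 0.0878
```

```bash
python3 snap.py 10 side; python3 g.py .5975 .3 .045 43 20
```

```text
t 17.15 pos [0.6014 0.3036 0.1505] grasp [0.5967 0.2993 0.1682] ori [-160.2    0.   -47. ] F [-0.2 -0.5 -0.5] open 0.088 j [ 43.  14. -23.   0. -34.  89.]
shift [0.    0.271 0.775] turn [0.004 0.    0.   ]
```

View pics/side10.png

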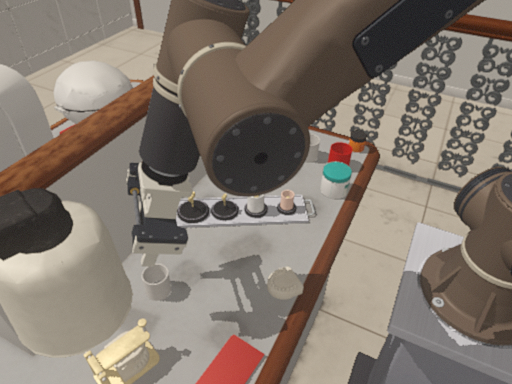

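```bash
python3 -c "
from h import *
s=load('side0.pkl');t=load('top0.pkl')
b=back(s,148.5,238,0);print(b)
for z in (.06,.08,.1,.12): print(z,proj(s,[b[0],b[1],z]),proj(t,[b[0],b[1],z]))
"
```

```text
[0.70259387 0.19507596 0.        ]
0.06 [144.46930473 219.95480354] [167.49499534 114.67711794]
0.08 [143.04646955 213.5848503 ] [165.30222779 112.24222847]
0.1 [141.58103249 207.02417083] [163.00542011 109.69181094]
0.12 [140.07105112 200.26406898] [160.5969878  107.01744337]
```

Emit:
drive_tool --pt "0 0.05 0.15 0 0 0" --pt "0 0.12 0.35 0 0 0" --pt "0 0.19 0.55 0 0 0" --pt "0 0.25 0.7 0 0 0" --pt "0 0.271 0.775 0.004 0 0" --pt "0 0.271 0.775 0.004 0 0"

```text
clock: 17.75
tool_pos: [0.601, 0.3019, 0.0255]
orientation: [-160.2, 0.0, -47.1]
force: [0.1, -0.1, -0.2]
opening: 0.0874
```

Emit:
drive_tool --pt "0 0 0 0 0 0" --pt "0 0 0 0 0 0" --pt "0 0 0 0 0 0" --pt "0 0 0 0 0 0" --pt "0 0 0 0 0 0" --pt "0 0 0 0 0 0" --pt "0 0 0 0 0 0" --fingers -1

```text
clock: 18.45
tool_pos: [0.6014, 0.3022, 0.026]
orientation: [-160.1, 0.0, -47.1]
force: [0.2, -1.5, 3.2]
opening: 0.051
```

```bash
python3 snap.py 11 side;  python3 g.py .5975 .3 .16 43 20;  python3 -c "
from h import *
s=load('side11.pkl')
crop(s,100,180,260,310,4,'pics/c11.png')"
```

```text
t 18.5 pos [0.6015 0.3023 0.026 ] grasp [0.5968 0.2979 0.0437] ori [-160.1    0.   -47.1] F [ 0.  -0.7  4.6] open 0.0507 j [ 43.  23. -30.   0. -17.  89.]
shift [-0.007 -0.276 -0.725] turn [ 0.002 -0.    -0.001]
```

View pics/c11.png

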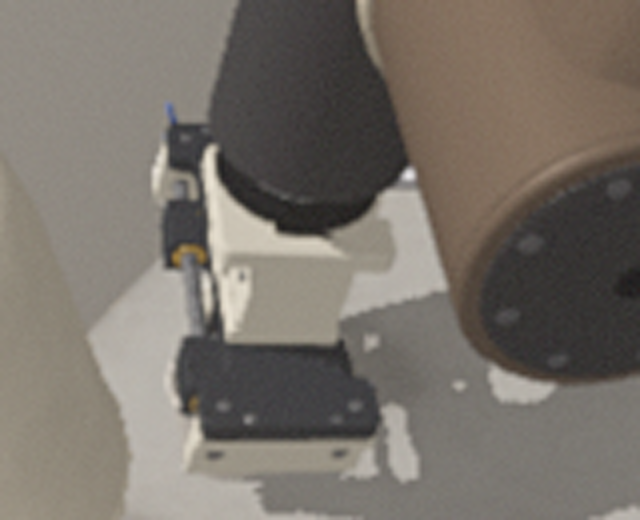

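Emit:
drive_tool --pt "0 -0.02 -0.06 0 0 0" --pt "0 -0.08 -0.22 0 0 0" --pt "0 -0.16 -0.43 0 0 0" --pt "0 -0.24 -0.63 0 0 0" --pt "0 -0.29 -0.76 0 0 0" --pt "0 -0.3 -0.8 0 0 0" --pt "0 -0.3 -0.8 0 0 0"

```text
clock: 19.2
tool_pos: [0.6025, 0.3033, 0.1552]
orientation: [-160.0, 0.0, -47.1]
force: [0.7, -0.1, -1.5]
opening: 0.051
```

```bash
python3 g.py .595 .15 .17 32 20; python3 snap.py 12 side; python3 -c "
from h import *
s=load('side12.pkl')
crop(s,100,160,260,290,4,'pics/c12.png')"
```

```text
t 19.2 pos [0.6025 0.3033 0.1552] grasp [0.5978 0.299  0.1728] ori [-160.     0.   -47.1] F [ 0.7 -0.1 -1.5] open 0.051 j [ 43.  14. -22.   0. -34.  89.]
shift [ 0.723  0.656 -0.218] turn [0.001 0.063 0.171]
```

View pics/c12.png

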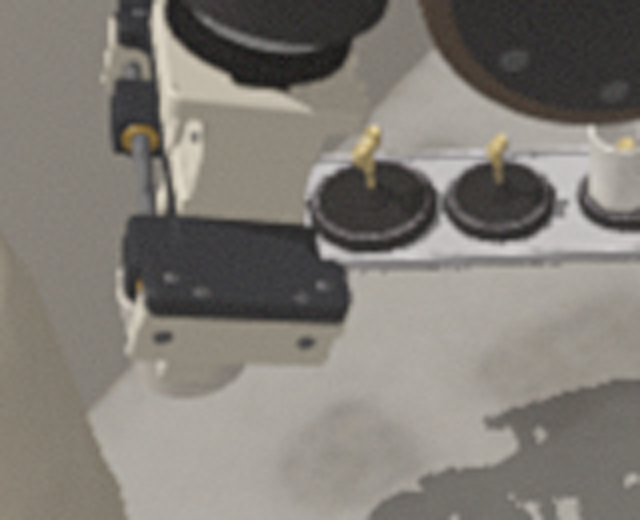

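Emit:
drive_tool --pt "0.1 0.1 -0.03 0 0.01 0.03" --pt "0.25 0.23 -0.08 0 0.02 0.07" --pt "0.42 0.38 -0.13 0 0.035 0.11" --pt "0.58 0.53 -0.18 0 0.05 0.15" --pt "0.68 0.62 -0.21 0 0.06 0.17" --pt "0.723 0.656 -0.218 0 0.063 0.171" --pt "0.723 0.656 -0.218 0 0.063 0.171"

```text
clock: 19.95
tool_pos: [0.5997, 0.1518, 0.1502]
orientation: [-160.2, -0.0, -58.1]
force: [-0.1, 0.0, -0.3]
opening: 0.0514
```

```bash
python3 g.py .5875 .037 .15 23 20
```

```text
t 19.95 pos [0.5997 0.1518 0.1502] grasp [0.5943 0.1484 0.1679] ori [-160.2   -0.   -58.1] F [-0.1  0.  -0.3] open 0.0514 j [ 32.   9. -29.   0. -32.  89.]
shift [ 0.613  0.446 -0.033] turn [0.004 0.05  0.14 ]
```

Emit:
drive_tool --pt "0.1 0.08 -0.01 0 0.01 0.03" --pt "0.25 0.18 -0.02 0 0.02 0.06" --pt "0.4 0.29 -0.03 0 0.035 0.1" --pt "0.53 0.39 -0.033 0 0.05 0.13" --pt "0.613 0.446 -0.033 0.004 0.05 0.14" --pt "0.613 0.446 -0.033 0.004 0.05 0.14" --pt "0.613 0.446 -0.033 0.004 0.05 0.14"

```text
clock: 20.65
tool_pos: [0.5937, 0.0397, 0.1322]
orientation: [-160.0, -0.0, -67.0]
force: [0.2, -0.3, -0.5]
opening: 0.0513
```

```bash
python3 g.py .5874 .0369 .12 23 20
```

```text
t 20.65 pos [0.5937 0.0397 0.1322] grasp [0.5877 0.0371 0.1499] ori [-160.   -0.  -67.] F [ 0.2 -0.3 -0.5] open 0.0513 j [ 23.   8. -33.  -0. -29.  91.]
shift [0.001 0.071 0.186] turn [-0. -0. -0.]
```

Emit:
drive_tool --pt "0 0.02 0.06 0 0 0" --pt "0 0.05 0.13 0 0 0" --pt "0 0.071 0.186 0 0 0" --pt "0 0.071 0.186 0 0 0"

```text
clock: 21.05
tool_pos: [0.5919, 0.0394, 0.0999]
orientation: [-160.2, 0.0, -67.0]
force: [-1.1, -0.2, -1.0]
opening: 0.0515
```

```bash
python3 g.py .5874 .0369 .062 23 20; python3 snap.py 13 side top; python3 -c "
from h import *
s=load('side13.pkl')
overlay(s,[((.5891,.0376,.0763,.026),(0,255,0)),((.5891,.0376,.059,.008),(0,0,255)),((.5891,.0376,.016,.035),(0,0,255))],170,140,290,230,6,'pics/o13.png')
crop(load('top13.pkl'),190,100,310,220,4,'pics/c13t.png')"
```

```text
t 21.05 pos [0.5919 0.0394 0.0999] grasp [0.586  0.0369 0.1176] ori [-160.2    0.   -67. ] F [-1.1 -0.2 -1. ] open 0.0515 j [ 23.  11. -35.  -0. -24.  91.]
shift [0.004 0.117 0.352] turn [0.003 0.    0.   ]
```

View pics/o13.png

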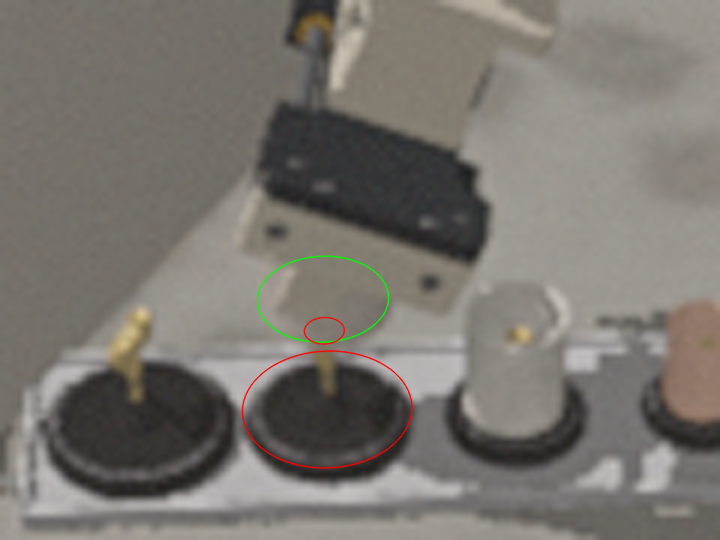

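View pics/c13t.png

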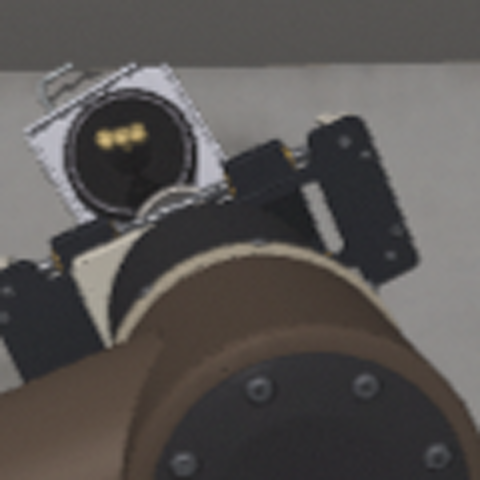

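```bash
python3 g.py .5874 .0369 .062 23 20; python3 -c "
from h import *
s=load('top13.pkl')
overlay(s,[((.5891,.0376,.131,.026),(0,255,0))],205,130,265,180,12,'pics/o13t.png')"
```

```text
t 21.15 pos [0.5931 0.0396 0.1017] grasp [0.5872 0.0371 0.1194] ori [-160.1   -0.   -67. ] F [0.1 0.3 0.1] open 0.0512 j [ 23.  11. -35.  -0. -24.  91.]
shift [0.002 0.129 0.36 ] turn [ 0.001 -0.     0.   ]
```

View pics/o13t.png

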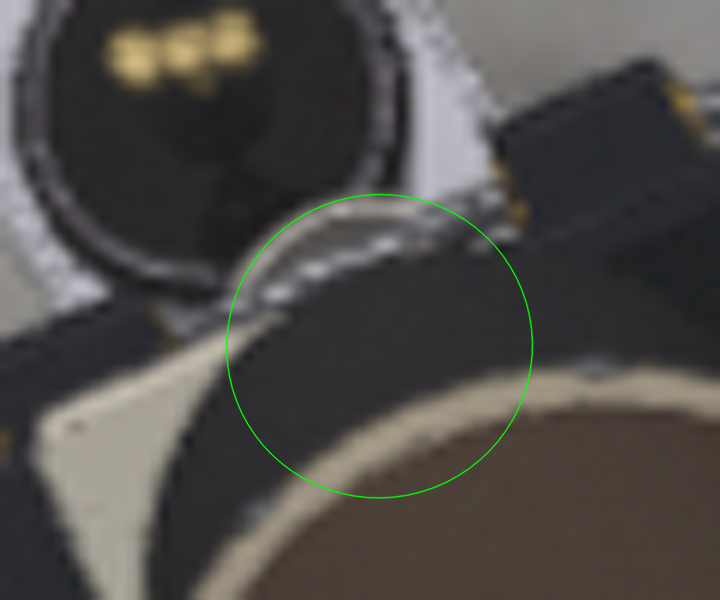

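Emit:
drive_tool --pt "0 0.03 0.08 0 0 0" --pt "0 0.07 0.18 0 0 0" --pt "0 0.1 0.28 0 0 0" --pt "0 0.12 0.34 0 0 0" --pt "0.001 0.129 0.36 0 0 0" --pt "0.001 0.129 0.36 0 0 0"

```text
clock: 21.75
tool_pos: [0.5934, 0.0396, 0.0442]
orientation: [-160.1, -0.0, -67.0]
force: [0.3, 0.0, -0.4]
opening: 0.0514
```

```bash
python3 g.py .5874 .0369 .0598 23 20
```

```text
t 21.75 pos [0.5934 0.0396 0.0442] grasp [0.5875 0.0371 0.0619] ori [-160.1   -0.   -67. ] F [ 0.3  0.  -0.4] open 0.0514 j [ 23.  16. -38.  -1. -16.  91.]
shift [0.001 0.006 0.013] turn [ 0.001 -0.     0.   ]
```

Emit:
drive_tool --pt "0 0.002 0.005 0 0 0" --pt "0 0.004 0.009 0 0 0" --pt "0 0.005 0.012 0 0 0" --pt "0 0.006 0.013 0 0 0" --pt "0 0.006 0.013 0 0 0"

```text
clock: 22.25
tool_pos: [0.5932, 0.0395, 0.0422]
orientation: [-160.1, -0.0, -67.0]
force: [-0.3, 0.5, -0.5]
opening: 0.0511
```

Emit:
drive_tool --pt "0 0.001 0.003 0 0 0" --pt "0 0.001 0.003 0 0 0" --pt "0 0.001 0.003 0 0 0"

```text
clock: 22.55
tool_pos: [0.5934, 0.0395, 0.042]
orientation: [-160.1, -0.0, -67.0]
force: [-2.4, 0.4, 1.9]
opening: 0.0512
```

Emit:
drive_tool --pt "0 0.001 0.003 0 0 0" --pt "0 0.001 0.003 0 0 0" --pt "0 0.001 0.003 0 0 0"

```text
clock: 22.85
tool_pos: [0.5935, 0.0396, 0.0418]
orientation: [-160.0, -0.0, -67.0]
force: [-3.0, 0.0, 5.7]
opening: 0.0509
```

```bash
python3 snap.py 14 side; python3 -c "
from h import *
s=load('side14.pkl')
crop(s,180,150,290,230,7,'pics/c14.png')"
```

```text
(no output)
```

View pics/c14.png

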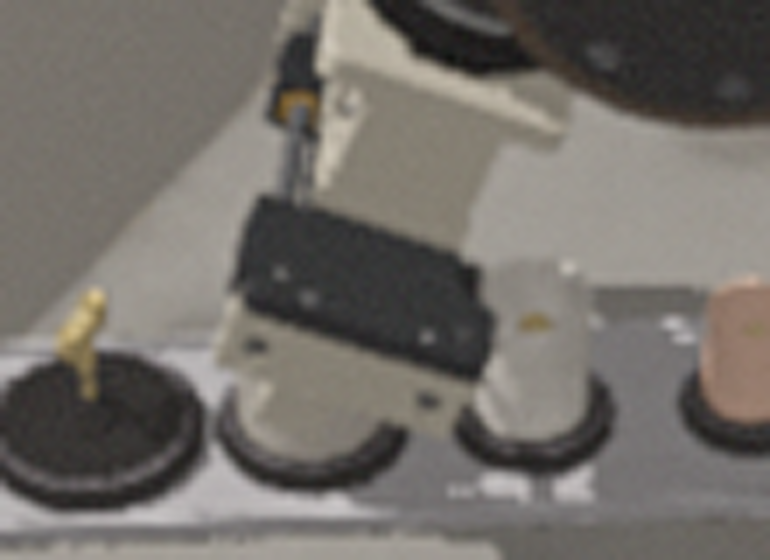

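Emit:
drive_tool --pt "0 0 0 0 0 0" --pt "0 0 0 0 0 0" --pt "0 0 0 0 0 0" --pt "0 0 0 0 0 0" --fingers 0.8

```text
clock: 23.3
tool_pos: [0.5935, 0.0396, 0.0417]
orientation: [-160.0, -0.0, -67.0]
force: [-0.3, -0.7, 0.2]
opening: 0.0759
```

Emit:
drive_tool --pt "0 -0.04 -0.1 0 0 0" --pt "0 -0.1 -0.28 0 0 0" --pt "0 -0.2 -0.54 0 0 0" --pt "0 -0.27 -0.75 0 0 0" --pt "0 -0.31 -0.85 0 0 0" --pt "0 -0.32 -0.88 0 0 0"

```text
clock: 23.9
tool_pos: [0.5946, 0.04, 0.1849]
orientation: [-159.8, -0.0, -67.0]
force: [0.8, 0.1, -1.3]
opening: 0.0789
```

```bash
python3 snap.py 15 side; python3 g.py .56 -.11 .2 0 20; python3 g.py .492 -.2845 .2 0 20; python3 -c "
from h import *
s=load('side15.pkl')
crop(s,160,150,340,240,4,'pics/c15.png')"
```

```text
t 23.95 pos [0.5941 0.0399 0.1841] grasp [0.5882 0.0373 0.2017] ori [-159.9   -0.   -67. ] F [ 0.8 -0.3  1.3] open 0.0792 j [ 23.   5. -29.  -0. -36.  91.]
shift [ 0.847  0.531 -0.182] turn [-0.002  0.131  0.361]
t 23.95 pos [0.5941 0.0399 0.1841] grasp [0.5882 0.0373 0.2017] ori [-159.9   -0.   -67. ] F [ 0.8 -0.3  1.3] open 0.0792 j [ 23.   5. -29.  -0. -36.  91.]
shift [ 1.74   1.35  -0.482] turn [-0.002  0.131  0.361]
```

View pics/c15.png

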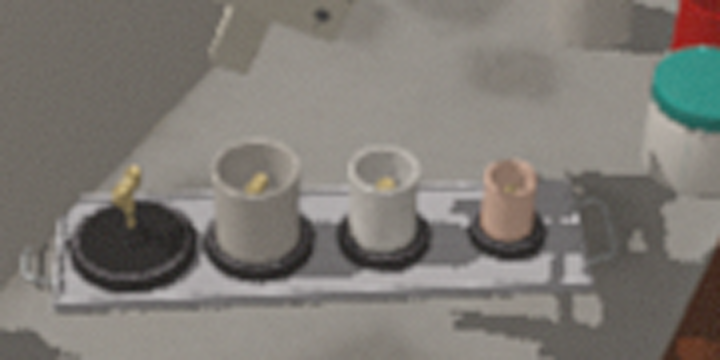

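Emit:
drive_tool --pt "0.1 0.06 -0.02 0 0.03 0.07" --pt "0.28 0.18 -0.06 0 0.05 0.15" --pt "0.48 0.3 -0.11 0 0.08 0.23" --pt "0.67 0.43 -0.15 0 0.11 0.31" --pt "0.847 0.531 -0.182 0 0.131 0.361" --pt "0.847 0.531 -0.182 0 0.131 0.361" --fingers 1

```text
clock: 24.55
tool_pos: [0.5644, -0.1123, 0.1801]
orientation: [-160.1, 0.0, -90.2]
force: [-0.5, -0.0, -0.5]
opening: 0.0877
```

```bash
python3 g.py .492 -.25 .17 0 20;python3 g.py .492 -.2845 .12 0 20
```

```text
t 24.55 pos [ 0.5644 -0.1123  0.1801] grasp [ 0.558  -0.1122  0.1977] ori [-160.1    0.   -90.2] F [-0.5 -0.  -0.5] open 0.0877 j [ 11.   2. -35.   7. -33.  74.]
shift [0.92  0.473 0.025] turn [ 0.001 -0.001 -0.004]
t 24.55 pos [ 0.5644 -0.1123  0.1801] grasp [ 0.558  -0.1122  0.1977] ori [-160.1    0.   -90.2] F [-0.5 -0.  -0.5] open 0.0877 j [ 11.   2. -35.   7. -33.  74.]
shift [1.15  0.585 0.338] turn [ 0.001 -0.001 -0.004]
```

Emit:
drive_tool --pt "0.2 0.1 0 0 0 0" --pt "0.45 0.23 0 0 0 0" --pt "0.7 0.36 0 0 0 0" --pt "0.92 0.47 0 0 0 0" --pt "0.98 0.5 0 0 0 0" --pt "0.98 0.5 0 0 0 0"

```text
clock: 25.15
tool_pos: [0.4921, -0.2599, 0.1527]
orientation: [-160.2, 0.1, -90.4]
force: [-0.6, -0.1, 0.0]
opening: 0.0877
```

```bash
python3 snap.py 16 side; python3 g.py .492 -.2845 .12 0 20; python3 g.py .492 -.2845 .05 0 20; python3 -c "
from h import *
s=load('side16.pkl')
overlay(s,[((.492,-.2845,.06,.031),(0,255,0))],230,60,390,190,4,'pics/c16.png')"
```

```text
t 25.2 pos [ 0.4927 -0.2593  0.1532] grasp [ 0.4863 -0.2593  0.1708] ori [-1.602e+02  1.000e-01 -9.030e+01] F [0.1 0.2 1. ] open 0.0879 j [-10.   4. -32.  -6. -34. 104.]
shift [0.168 0.078 0.332] turn [ 0.003 -0.001 -0.006]
t 25.2 pos [ 0.4927 -0.2593  0.1532] grasp [ 0.4863 -0.2593  0.1708] ori [-1.602e+02  1.000e-01 -9.030e+01] F [0.1 0.2 1. ] open 0.0879 j [-10.   4. -32.  -6. -34. 104.]
shift [0.169 0.236 0.771] turn [ 0.003 -0.001 -0.006]
```

View pics/c16.png

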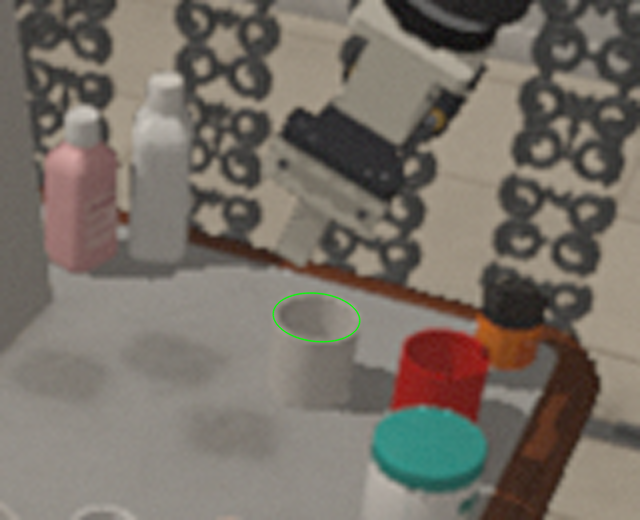

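Emit:
drive_tool --pt "0.08 0.04 0.1 0 0 0" --pt "0.168 0.078 0.3 0 0 -0.006" --pt "0.169 0.12 0.45 0 0 -0.006" --pt "0.169 0.18 0.6 0 0 -0.006" --pt "0.169 0.22 0.72 0 0 -0.006" --pt "0.169 0.236 0.771 0.003 0 -0.006" --pt "0.169 0.236 0.771 0.003 0 -0.006"

```text
clock: 25.9
tool_pos: [0.4981, -0.2835, 0.0309]
orientation: [-160.1, -0.0, -89.9]
force: [0.6, 0.6, 0.4]
opening: 0.0875
```

Emit:
drive_tool --pt "0 0 0 0 0 0" --pt "0 0 0 0 0 0" --pt "0 0 0 0 0 0" --pt "0 0 0 0 0 0" --pt "0 0 0 0 0 0" --pt "0 0 0 0 0 0" --fingers -1

```text
clock: 26.5
tool_pos: [0.4987, -0.2837, 0.0317]
orientation: [-160.1, -0.0, -89.9]
force: [-0.9, 1.9, 5.8]
opening: 0.0609
```

```bash
python3 snap.py 17 side; python3 g.py .492 -.2845 .17 0 20;  python3 -c "
from h import *
s=load('side17.pkl')
crop(s,230,60,390,190,4,'pics/c17.png')"
```

```text
t 26.55 pos [ 0.4988 -0.2837  0.0317] grasp [ 0.4924 -0.2837  0.0494] ori [-160.1   -0.   -89.9] F [-0.6  2.2  6.3] open 0.061 j [-14.  16. -34. -14. -20. 116.]
shift [ 0.006 -0.272 -0.757] turn [ 0.001 -0.     0.001]
```

View pics/c17.png

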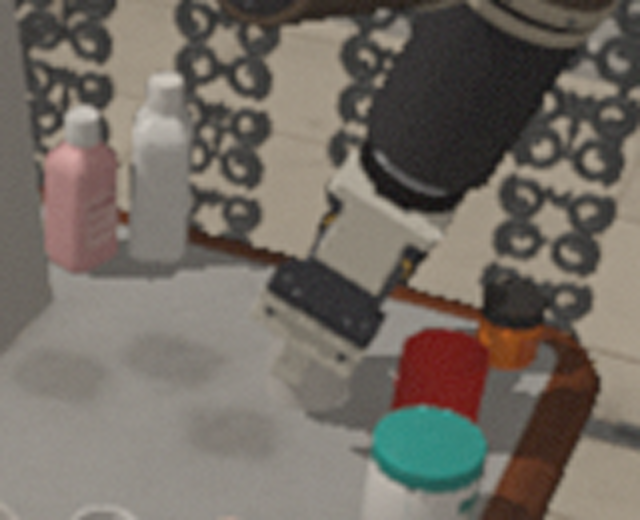

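Emit:
drive_tool --pt "0 -0.02 -0.06 0 0 0" --pt "0 -0.07 -0.2 0 0 0" --pt "0 -0.14 -0.4 0 0 0" --pt "0 -0.21 -0.6 0 0 0" --pt "0 -0.26 -0.74 0 0 0" --pt "0 -0.28 -0.8 0 0 0" --pt "0 -0.28 -0.8 0 0 0"

```text
clock: 27.25
tool_pos: [0.4975, -0.2838, 0.1602]
orientation: [-159.9, -0.1, -89.9]
force: [0.2, -0.7, -1.2]
opening: 0.0612
```

```bash
python3 g.py .555 -.145 .178 0 20;  python3 g.py .656 .0775 .178 0 20
```

```text
t 27.25 pos [ 0.4975 -0.2838  0.1602] grasp [ 0.4911 -0.2838  0.1778] ori [-1.599e+02 -1.000e-01 -8.990e+01] F [ 0.2 -0.7 -1.2] open 0.0612 j [-13.   5. -29.  -8. -36. 109.]
shift [-0.925 -0.402  0.144] turn [-0.001 -0.001  0.001]
t 27.25 pos [ 0.4975 -0.2838  0.1602] grasp [ 0.4911 -0.2838  0.1778] ori [-1.599e+02 -1.000e-01 -8.990e+01] F [ 0.2 -0.7 -1.2] open 0.0612 j [-13.   5. -29.  -8. -36. 109.]
shift [-2.407 -1.037  0.374] turn [-0.001 -0.001  0.001]
```

Emit:
drive_tool --pt "-0.12 -0.05 0.02 0 0 0" --pt "-0.32 -0.14 0.05 0 0 0" --pt "-0.55 -0.24 0.085 0 0 0" --pt "-0.77 -0.33 0.12 0 0 0" --pt "-0.9 -0.39 0.14 0 0 0" --pt "-0.95 -0.41 0.148 0 0 0"

```text
clock: 27.85
tool_pos: [0.5624, -0.1394, 0.1582]
orientation: [-160.1, -0.1, -89.8]
force: [-0.7, -0.6, -1.2]
opening: 0.0606
```

Emit:
drive_tool --pt "-0.12 -0.05 0.02 0 0 0" --pt "-0.32 -0.14 0.05 0 0 0" --pt "-0.5 -0.22 0.078 0 0 0" --pt "-0.65 -0.28 0.1 0 0 0" --pt "-0.7 -0.3 0.11 0 0 0"

```text
clock: 28.35
tool_pos: [0.61, -0.0332, 0.1564]
orientation: [-160.2, -0.1, -89.7]
force: [-1.1, -0.5, -1.1]
opening: 0.0608
```

```bash
python3 snap.py 18 side top; python3 g.py .6561 .0775 .15 0 20; python3 -c "
import cv2,numpy as np
cv2.imwrite('pics/b18.png',np.hstack([cv2.imread('pics/side18.png')[:,:400],cv2.imread('pics/top18.png')[:,:400]]))"
```

```text
t 28.45 pos [ 0.6094 -0.0341  0.1564] grasp [ 0.6031 -0.0341  0.1741] ori [-1.602e+02 -1.000e-01 -8.980e+01] F [-0.9 -0.1 -0.9] open 0.0609 j [ 19.   7. -36.  13. -29.  61.]
shift [-0.743 -0.282  0.27 ] turn [ 0.004 -0.     0.004]
```

View pics/b18.png

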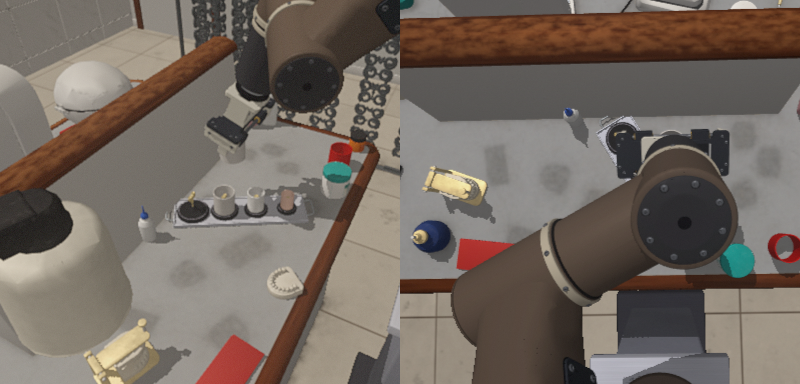

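Emit:
drive_tool --pt "-0.1 -0.05 0.02 0 0 0" --pt "-0.26 -0.11 0.06 0 0 0" --pt "-0.44 -0.18 0.1 0 0 0" --pt "-0.6 -0.24 0.16 0 0 0" --pt "-0.7 -0.27 0.22 0.004 0 0.004" --pt "-0.743 -0.282 0.27 0.004 0 0.004" --pt "-0.743 -0.282 0.27 0.004 0 0.004"

```text
clock: 29.15
tool_pos: [0.6617, 0.0765, 0.1306]
orientation: [-160.2, -0.1, -90.0]
force: [-0.7, -0.3, -2.1]
opening: 0.0611
```

```bash
python3 snap.py 19 side top; python3 g.py .6561 .0775 .125 0 20; python3 -c "
import cv2,numpy as np
cv2.imwrite('pics/b19.png',np.hstack([cv2.imread('pics/side19.png')[:,:400],cv2.imread('pics/top19.png')[:,:400]]))"
```

```text
t 29.25 pos [0.6618 0.0762 0.1318] grasp [0.6554 0.0762 0.1495] ori [-1.601e+02 -1.000e-01 -9.000e+01] F [ 0.2 -0.3 -1.8] open 0.0611 j [ 28.  14. -34.  21. -26.  45.]
shift [-0.009  0.051  0.155] turn [ 0.001 -0.001 -0.   ]
```

View pics/b19.png

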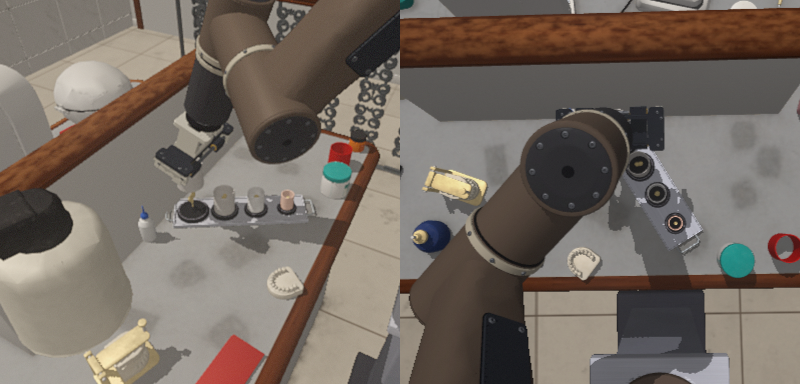

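Emit:
drive_tool --pt "-0.005 0.02 0.05 0 0 0" --pt "-0.009 0.04 0.12 0 0 0" --pt "-0.009 0.05 0.156 0 0 0" --pt "-0.009 0.05 0.156 0 0 0"

```text
clock: 29.65
tool_pos: [0.6619, 0.0765, 0.1062]
orientation: [-160.2, -0.1, -90.1]
force: [0.0, -0.2, -0.6]
opening: 0.0611
```

```bash
python3 snap.py 20 side top; python3 g.py .6565 .0775 .067 0 20; python3 -c "
from h import *
s=load('side20.pkl')
overlay(s,[((.6561,.0775,.0755,.031),(0,255,0)),((.6561,.0775,.016,.04),(0,0,255))],150,130,260,230,7,'pics/o20.png')
overlay(load('top20.pkl'),[((.6561,.0775,.1355,.031),(0,255,0))],150,95,270,155,6,'pics/o20t.png')"
```

```text
t 29.75 pos [0.6627 0.0771 0.1074] grasp [0.6563 0.0771 0.1251] ori [-1.601e+02 -1.000e-01 -9.010e+01] F [ 0.6  0.2 -0.5] open 0.0612 j [ 27.  16. -36.  25. -22.  41.]
shift [-0.003  0.13   0.365] turn [ 0.002 -0.001 -0.001]
```

View pics/o20.png

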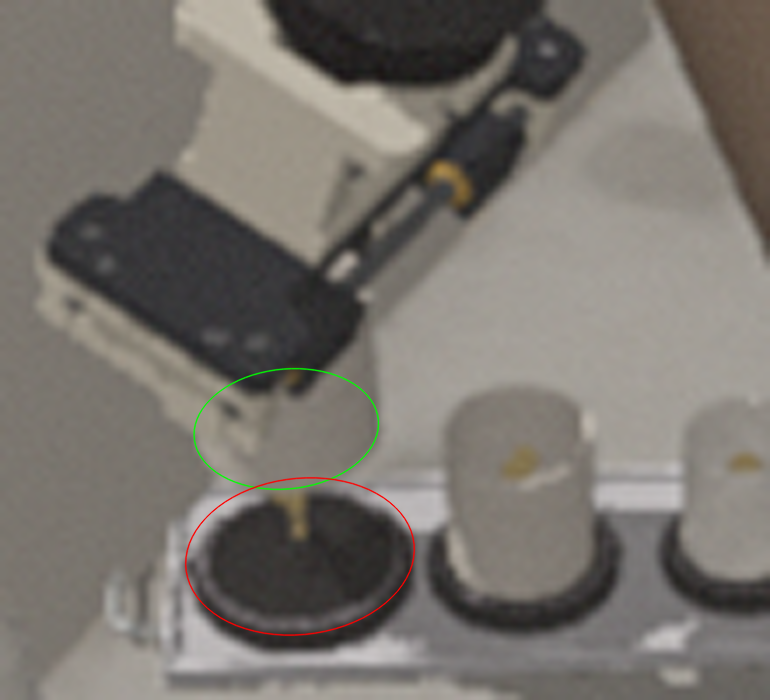

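View pics/o20t.png

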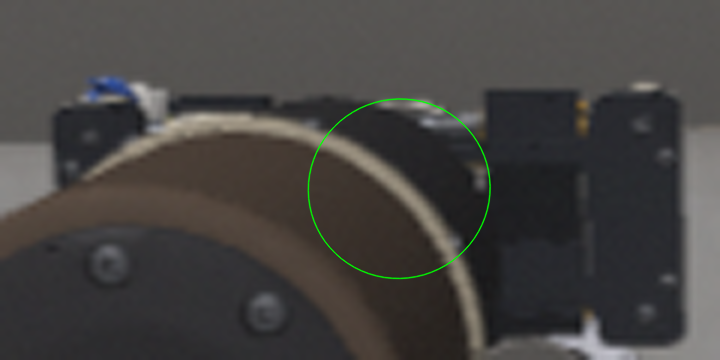

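```bash
python3 -c "
from h import *
from scipy.optimize import least_squares
s=load('side0.pkl');t=load('top0.pkl')
crop(t,150,95,190,130,15,'pics/bt.png')
f=lambda X: np.r_[proj(s,X)-[143,207],proj(t,X)-[167,111]]
r=least_squares(f,[.69,.19,.09]);print(r.x,r.fun)
f=lambda X: np.r_[proj(s,X)-[145,215],proj(t,X)-[169,112]]
r=least_squares(f,[.69,.19,.09]);print(r.x,r.fun)
"
```

```text
[0.70283652 0.18872195 0.09391258] [ 0.77132109  0.22676284 -0.35902538 -0.69777278]
[0.70510773 0.18899933 0.06947369] [-0.39877983 -0.115363    0.18655277  0.36451396]
```

View pics/bt.png

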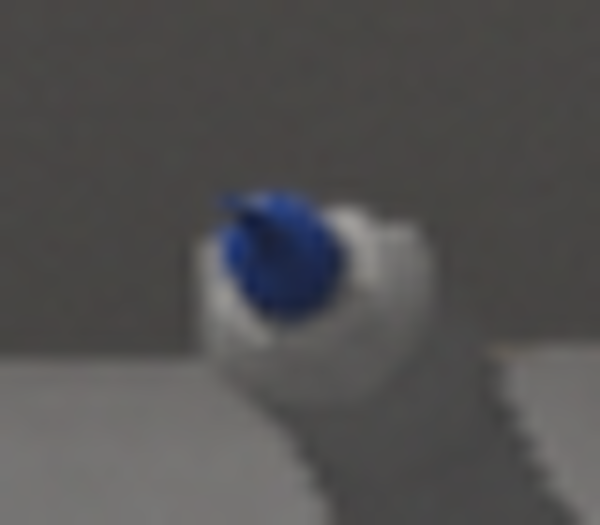

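Emit:
drive_tool --pt "0 0.03 0.08 0 0 0" --pt "0 0.065 0.18 0 0 0" --pt "-0.003 0.1 0.28 0 0 0" --pt "-0.003 0.12 0.34 0 0 0" --pt "-0.003 0.13 0.365 0 0 0" --pt "-0.003 0.13 0.365 0 0 0"

```text
clock: 30.35
tool_pos: [0.6626, 0.0766, 0.0489]
orientation: [-160.1, -0.1, -90.1]
force: [0.3, -0.9, -1.5]
opening: 0.0609
```

```bash
python3 g.py .6565 .0775 .0652 0 20
```

```text
t 30.35 pos [0.6626 0.0766 0.0489] grasp [0.6562 0.0766 0.0666] ori [-1.601e+02 -1.000e-01 -9.010e+01] F [ 0.3 -0.9 -1.5] open 0.0609 j [ 20.  19. -47.  54.  -9.  17.]
shift [-0.006  0.001  0.009] turn [ 0.002 -0.002 -0.   ]
```

Emit:
drive_tool --pt "-0.003 0.001 0.004 0 0 0" --pt "-0.006 0.002 0.007 0 0 0" --pt "-0.006 0.003 0.009 0 0 0" --pt "-0.006 0.003 0.009 0 0 0"

```text
clock: 30.75
tool_pos: [0.6631, 0.0779, 0.048]
orientation: [-160.1, -0.1, -90.0]
force: [0.2, 0.6, 0.2]
opening: 0.0608
```

```bash
python3 g.py .6565 .0775 .0648 0 20
```

```text
t 30.75 pos [0.6631 0.0779 0.048 ] grasp [0.6567 0.0779 0.0657] ori [-1.601e+02 -1.000e-01 -9.000e+01] F [0.2 0.6 0.2] open 0.0608 j [ 20.  19. -47.  57.  -8.  15.]
shift [0.003 0.003 0.005] turn [ 0.001 -0.002 -0.   ]
```

Emit:
drive_tool --pt "0.001 0.001 0.002 0 0 0" --pt "0.002 0.002 0.004 0 0 0" --pt "0.002 0.002 0.004 0 0 0"

```text
clock: 31.05
tool_pos: [0.6634, 0.0779, 0.0479]
orientation: [-160.0, -0.1, -90.0]
force: [-0.7, 0.6, 2.7]
opening: 0.0611
```

Emit:
drive_tool --pt "0 0.001 0.003 0 0 0" --pt "0 0.001 0.003 0 0 0" --pt "0 0.001 0.003 0 0 0"

```text
clock: 31.35
tool_pos: [0.6636, 0.0779, 0.0478]
orientation: [-160.0, -0.1, -90.0]
force: [-3.1, 0.9, 5.3]
opening: 0.0608
```

```bash
python3 snap.py 21 side; python3 -c "
from h import *
s=load('side21.pkl')
overlay(s,[((.6561,.0775,.016,.031),(0,255,0))],150,130,260,230,7,'pics/o21.png')"
```

```text
(no output)
```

View pics/o21.png

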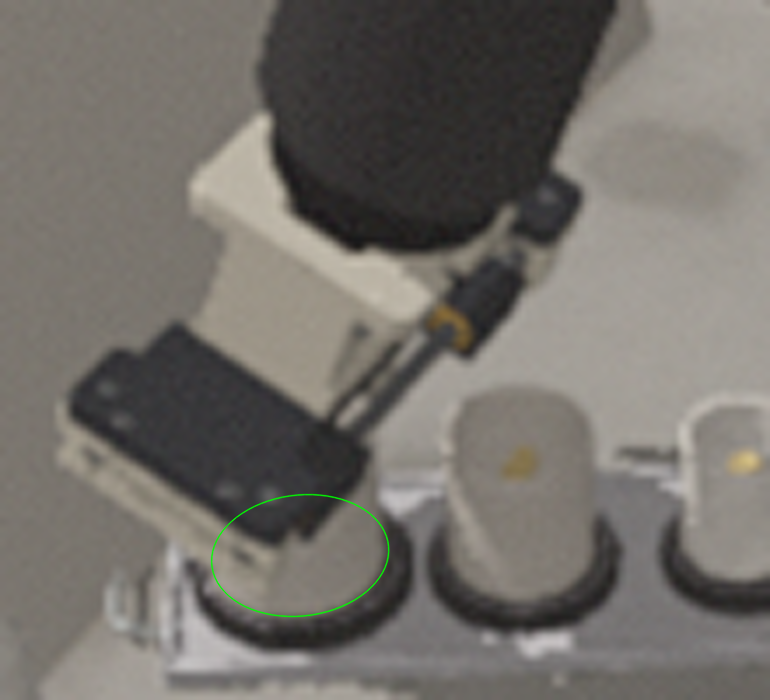

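Emit:
drive_tool --pt "0 0 0 0 0 0" --pt "0 0 0 0 0 0" --pt "0 0 0 0 0 0" --pt "0 0 0 0 0 0" --fingers 0.9

```text
clock: 31.8
tool_pos: [0.6635, 0.0778, 0.0475]
orientation: [-160.0, -0.1, -90.0]
force: [0.2, 0.3, -0.1]
opening: 0.0822
```

Emit:
drive_tool --pt "0 -0.02 -0.05 0 0 0" --pt "0 -0.05 -0.14 0 0 0" --pt "0 -0.1 -0.27 0 0 0" --pt "0 -0.16 -0.42 0 0 0" --pt "0 -0.22 -0.6 0 0 0" --pt "0 -0.29 -0.8 0 0 0" --pt "0 -0.31 -0.87 0 0 0" --pt "0 -0.31 -0.87 0 0 0"

```text
clock: 32.6
tool_pos: [0.6635, 0.0786, 0.1883]
orientation: [-159.8, 0.0, -90.0]
force: [-0.5, 0.3, -0.2]
opening: 0.0834
```

```bash
python3 g.py .52 -.12 .25 0 0
```

```text
t 32.6 pos [0.6635 0.0786 0.1883] grasp [0.657  0.0786 0.2059] ori [-159.8    0.   -90. ] F [-0.5  0.3 -0.2] open 0.0834 j [ 28.  11. -28.  17. -34.  49.]
shift [ 1.324  0.798 -0.599] turn [-0.336  0.001 -0.   ]
```

Retreat clear to the right so that both cameras see the whole tray.

Emit:
drive_tool --pt "0.1 0.07 -0.05 0 0 0" --pt "0.3 0.2 -0.15 0 0 0" --pt "0.55 0.36 -0.27 0 0 0" --pt "0.78 0.5 -0.38 0 0 0" --pt "0.95 0.6 -0.45 0 0 0" --pt "0.98 0.62 -0.46 0 0 0"

```text
clock: 33.2
tool_pos: [0.5493, -0.0711, 0.22]
orientation: [-159.9, 0.0, -90.2]
force: [1.3, -0.1, -0.7]
opening: 0.0833
```

Emit:
drive_tool --pt "0.1 0 -0.05 0 0 0" --pt "0.3 0 -0.1 0 0 0" --pt "0.55 0 -0.15 0 0 0" --pt "0.78 0 -0.15 0 0 0" --pt "0.95 0 -0.15 0 0 0" --pt "0.98 0 -0.15 0 0 0"

```text
clock: 33.8
tool_pos: [0.5402, -0.2205, 0.2393]
orientation: [-160.0, 0.1, -90.4]
force: [-0.7, 0.7, -0.6]
opening: 0.0833
```

```bash
python3 snap.py 22 side top; python3 go.py .5 -.3 .2 -90; python3 -c "
from h import *
F=[(.4551,-.0423),(.5221,-.0024),(.5891,.0376),(.6561,.0775)]
it=[];
for (x,y),r,h,b in zip(F,(.016,.021,.026,.031),(.04,.05,.055,.06),(.025,.03,.035,.04)): it+=[((x,y,.016+h,r),(0,255,0)),((x,y,.016,b),(0,0,255))]
overlay(load('side22.pkl'),it,165,165,325,240,5,'pics/o22s.png')
overlay(load('top22.pkl'),it,190,105,310,255,4,'pics/o22t.png')
crop(load('side22.pkl'),165,165,325,240,5,'pics/c22s.png')"
```

```text
t 33.9 pos [ 0.5402 -0.219   0.2394] ori [-1.60e+02  1.00e-01 -9.03e+01] F [ 0.3  0.5 -0.3] open 0.0833 j [ -4.   1. -25.  -2. -44.  94.]
shift [0.542 0.339 0.156] turn [-0.333  0.    -0.005]
```

View pics/o22s.png

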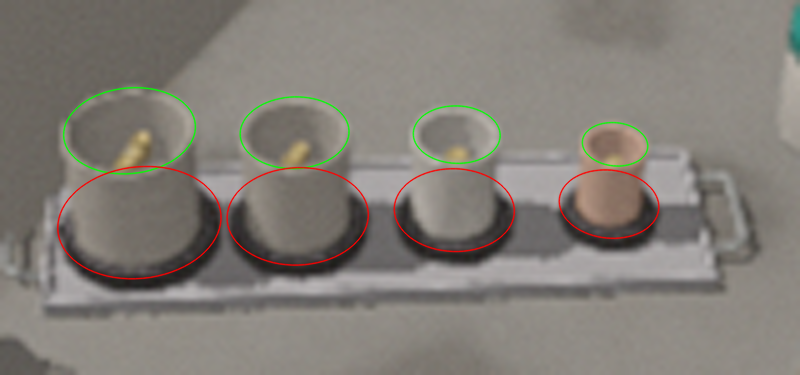

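View pics/c22s.png

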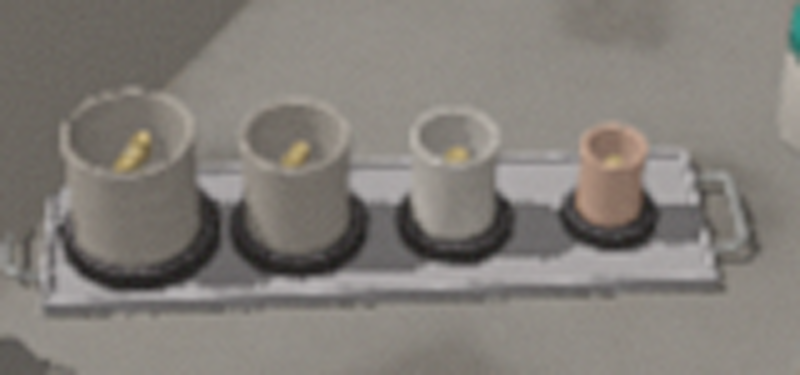

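View pics/o22t.png

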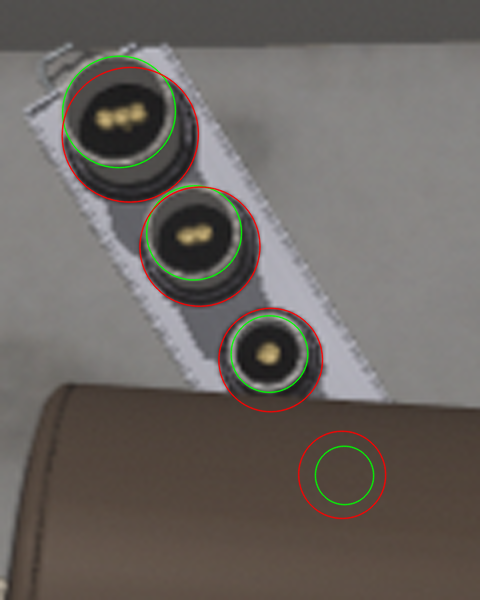

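```bash
python3 -c "
from plant import ticket,sensors
print(sensors.get_obs()['qvel'].round(2)); print(ticket.close_job())"
```

```text
[ 1.86 -0.96 -0.69  0.33  0.06 -1.06]
the job is handed in; nothing more can be done
None
```

All four rings are standing over their wax patterns in order of size, 32, 42, 52 and 62 mm along the tray. I handed the job in at about 34 s. Each ring was lowered until light contact, at most about 10 N, before I let go.

- **Look-alike:** I left the red one alone and never reached for it.
- **Tilted grip:** I took the two largest rings with the tool leaning 20° back, to keep the wrist clear of the lamp and the gripper clear of the wall.

**Last checks:**
- **Side view:** All four rings stand upright and flat on their bases with the wax inside. The formers are within about 1 mm of where they started.
- **Top view:** The three larger rings are centred. The arm covered the smallest ring, so I only checked that one from the side, where it sits about 1 mm off centre.
- **Largest ring:** The side view suggests it is about 1.5 mm off centre. The top view shows less. It still has about 10 mm of clearance to the bridge.
- **Arm:** It hovered well clear of everything, but was still settling at up to about 2 degrees per second when I handed in.

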